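Empty the mosaic tins into the jar and pack them away

TASK

Put away the leftover mosaic stones: set the wide funnel upright in the mouth of the glass jar, then lift the red pourer tins one by one, feel which hold stones and pour only those through the funnel until every stone is in the jar; the tins that feel empty hold nothing but grit and must not be tipped. Pack all four tins, standing flat and upright, into the blue tub, and once all the stones are in the jar lift the funnel off and stand it upright, spout down, on its cork mat. Keep the jar upright and do not disturb the tape roll or the glue bottle.

Things in the scene. Friction and masses are not known exactly. Their poses are not given: they have to be found in the camera images.
- tin_a: a red sheet-metal pourer tin, one of four that look alike: 80 x 72 mm, 91 mm tall to its fixed shut lid (128 mm over the handle), 160 g empty. It may hold stones, or only grit. Open only at the pouring mouth under the lid on its own -x side. Side walls at y = +-35 mm, back at x = +36 mm, lid from x = -44 to +36 mm. Origin: centre of its base, z up
- tin_b: a red sheet-metal pourer tin, one of four that look alike: 80 x 72 mm, 91 mm tall to its fixed shut lid (128 mm over the handle), 160 g empty. It may hold stones, or only grit. Open only at the pouring mouth under the lid on its own -x side. Side walls at y = +-35 mm, back at x = +36 mm, lid from x = -44 to +36 mm. Origin: centre of its base, z up
- tin_c: a red sheet-metal pourer tin, one of four that look alike: 80 x 72 mm, 91 mm tall to its fixed shut lid (128 mm over the handle), 160 g empty. It may hold stones, or only grit. Open only at the pouring mouth under the lid on its own -x side. Side walls at y = +-35 mm, back at x = +36 mm, lid from x = -44 to +36 mm. Origin: centre of its base, z up
- tin_d: a red sheet-metal pourer tin, one of four that look alike: 80 x 72 mm, 91 mm tall to its fixed shut lid (128 mm over the handle), 160 g empty. It may hold stones, or only grit. Open only at the pouring mouth under the lid on its own -x side. Side walls at y = +-35 mm, back at x = +36 mm, lid from x = -44 to +36 mm. Origin: centre of its base, z up
- tin_a_grip (a point): middle of the handle of tin_a (the other tins are alike): a round wooden bar 14 mm thick along the tin's y axis, 121 mm above the base, 54 mm of it free between two posts, 23 mm clear above the lid; axes as the tin's
- tin_a_mouth (a point): middle of the pouring mouth of tin_a (the others are alike; 64 mm wide, 50 to 88 mm above the base), at x = -40 mm, z = 69 mm in the tin. The wall below it slopes 13 degrees outward to its lower edge, so stones roll out once the tin leans about 95 to 115 degrees, mouth down; axes as the tin's
- stone_0_center (a point): centre of a green mosaic stone, a ball 28 mm across, 32 g; it lies hidden in one of the tins, which hold up to three. Not every stone is there each time (None: absent)
- stone_1_center (a point): centre of an amber mosaic stone, a ball 28 mm across, 32 g; it lies hidden in one of the tins, which hold up to three. Not every stone is there each time (None: absent)
- stone_2_center (a point): centre of a blue mosaic stone, a ball 28 mm across, 32 g; it lies hidden in one of the tins, which hold up to three. Not every stone is there each time (None: absent)
- stone_3_center (a point): centre of a terracotta mosaic stone, a ball 28 mm across, 32 g; it lies hidden in one of the tins, which hold up to three. Not every stone is there each time (None: absent)
- stone_4_center (a point): centre of a white mosaic stone, a ball 28 mm across, 32 g; it lies hidden in one of the tins, which hold up to three. Not every stone is there each time (None: absent)
- stone_5_center (a point): centre of a green mosaic stone, a ball 28 mm across, 32 g; it lies hidden in one of the tins, which hold up to three. Not every stone is there each time (None: absent)
- stone_6_center (a point): centre of an amber mosaic stone, a ball 28 mm across, 32 g; it lies hidden in one of the tins, which hold up to three. Not every stone is there each time (None: absent)
- stone_7_center (a point): centre of a blue mosaic stone, a ball 28 mm across, 32 g; it lies hidden in one of the tins, which hold up to three. Not every stone is there each time (None: absent)
- stone_8_center (a point): centre of a terracotta mosaic stone, a ball 28 mm across, 32 g; it lies hidden in one of the tins, which hold up to three. Not every stone is there each time (None: absent)
- stone_9_center (a point): centre of a white mosaic stone, a ball 28 mm across, 32 g; it lies hidden in one of the tins, which hold up to three. Not every stone is there each time (None: absent)
- jar: the clear glass storage jar, loose, 94 mm in diameter, 112 mm tall, mouth 84 mm outside and 76 mm inside, inner floor 10 mm up, 750 g, empty at the start. Origin: centre of its base, z up
- funnel: the wide steel funnel, 130 g: spout 62 mm outside, 56 inside, 34 mm long; cone up to 71 mm above the spout's end; then an upright collar, 132 mm outside, 3 mm thick, from 71 to 104 mm, the place to take it. At the start it stands on its spout on the cork mat. Seated in the jar, its spout's end is about 71 mm above the jar's base. Origin: centre of the spout's end, z up
- mat: the round cork mat, fixed, 120 mm across and 3 mm thick, where the funnel is kept. Origin: centre of its underside
- tub: the open blue plastic tub, fixed, 188 x 172 mm outside, 76 mm high, walls and floor 5 mm (inside 178 along its x, 162 along its y); the four tins fit standing two by two, their handles the same way, along the tub's y axis. Origin: centre of its underside, z up
- tape: a roll of parcel tape lying flat, 100 mm across, 48 mm high, a bystander. Origin: centre of its underside
- glue: a white glue bottle, 56 mm across, 140 mm tall, a bystander. Origin: centre of its base

How it is judged (in metres and radians):
On the way, in this order (a step that is already met when the one before it is completed fails the run):
1. the funnel stands upright in the mouth of the jar (horizontal distance between funnel and jar below 0.02 m and z of funnel in the frame of jar between 0.05 and 0.09 m and angle between funnel's own z axis and vertical below 0.2 rad), for 0.3 s.
2. every stone is in the jar, with the funnel still in its mouth (horizontal distance between each of stone_0_center, stone_1_center, stone_2_center, stone_3_center, stone_4_center, stone_5_center, stone_6_center, stone_7_center, stone_8_center, stone_9_center and jar below 0.043 m and z of stone_0_center in the frame of jar between 0 and 0.112 m and z of stone_1_center in the frame of jar between 0 and 0.112 m and z of stone_2_center in the frame of jar between 0 and 0.112 m and z of stone_3_center in the frame of jar between 0 and 0.112 m and z of stone_4_center in the frame of jar between 0 and 0.112 m and z of stone_5_center in the frame of jar between 0 and 0.112 m and z of stone_6_center in the frame of jar between 0 and 0.112 m and z of stone_7_center in the frame of jar between 0 and 0.112 m and z of stone_8_center in the frame of jar between 0 and 0.112 m and z of stone_9_center in the frame of jar between 0 and 0.112 m and horizontal distance between funnel and jar below 0.02 m and angle between funnel's own z axis and vertical below 0.2 rad), for 0.3 s.
At the end, for the whole second after the job is handed in: Every stone is in the jar, which is upright; all four tins stand upright in the tub, bases on its floor (within 10 mm, 7 degrees); the funnel stands spout down on the cork mat, within 50 mm of its centre and 8 degrees of upright; all at rest (horizontal distance between each of stone_0_center, stone_1_center, stone_2_center, stone_3_center, stone_4_center, stone_5_center, stone_6_center, stone_7_center, stone_8_center, stone_9_center and jar below 0.043 m and z of stone_0_center in the frame of jar between 0 and 0.112 m and z of stone_1_center in the frame of jar between 0 and 0.112 m and z of stone_2_center in the frame of jar between 0 and 0.112 m and z of stone_3_center in the frame of jar between 0 and 0.112 m and z of stone_4_center in the frame of jar between 0 and 0.112 m and z of stone_5_center in the frame of jar between 0 and 0.112 m and z of stone_6_center in the frame of jar between 0 and 0.112 m and z of stone_7_center in the frame of jar between 0 and 0.112 m and z of stone_8_center in the frame of jar between 0 and 0.112 m and z of stone_9_center in the frame of jar between 0 and 0.112 m and angle between jar's own z axis and vertical below 0.1 rad and linear speed of each of jar, tin_a, tin_b, tin_c, tin_d, funnel below 0.02 m/s and x of tin_a in the frame of tub between -0.089 and 0.089 m and y of tin_a in the frame of tub between -0.081 and 0.081 m and z of tin_a in the frame of tub between 0.001 and 0.015 m and angle between each of tin_a, tin_b, tin_c, tin_d's own z axis and vertical below 0.12 rad and x of tin_b in the frame of tub between -0.089 and 0.089 m and y of tin_b in the frame of tub between -0.081 and 0.081 m and z of tin_b in the frame of tub between 0.001 and 0.015 m and x of tin_c in the frame of tub between -0.089 and 0.089 m and y of tin_c in the frame of tub between -0.081 and 0.081 m and z of tin_c in the frame of tub between 0.001 and 0.015 m and x of tin_d in the frame of tub between -0.089 and 0.089 m and y of tin_d in the frame of tub between -0.081 and 0.081 m and z of tin_d in the frame of tub between 0.001 and 0.015 m and horizontal distance between funnel and mat below 0.05 m and angle between funnel's own z axis and vertical below 0.15 rad and height (world z) of funnel below 0.012 m); the robot touches nothing.
It fails at once if a tin that held no stones was tipped (more than 45 degrees) ((angle between tin_a's own z axis and vertical above 0.8 rad and distance between each of stone_0_center, stone_1_center, stone_2_center and tin_a above 5 m) or (angle between tin_b's own z axis and vertical above 0.8 rad and distance between each of stone_3_center, stone_4_center, stone_5_center and tin_b above 5 m) or (angle between tin_c's own z axis and vertical above 0.8 rad and distance between each of stone_6_center, stone_7_center and tin_c above 5 m) or (angle between tin_d's own z axis and vertical above 0.8 rad and distance between each of stone_8_center, stone_9_center and tin_d above 5 m)).
It fails at once if the jar was tipped over (angle between jar's own z axis and vertical above 0.5 rad).
It fails at once if the tape roll was pushed away (more than 40 mm) (distance of tape from where it was at the start of the episode above 0.04 m).
It fails at once if the glue bottle was pushed away (more than 40 mm) or knocked over (distance of glue from where it was at the start of the episode above 0.04 m or angle between glue's own z axis and vertical above 0.6 rad).
Of stone_0, stone_1, stone_2, stone_3, stone_4, stone_5, stone_6, stone_7, stone_8, stone_9 only 3 to 6 are there at a start; the rules pass over those that are not, and their reading is None.
At some moment in a run one of jar may be knocked a few centimetres aside while the robot is not near it.
It also fails if it takes over 210 s, if anything falls off the work surface, if the arm or the gripper's body presses on something with over 40 N, if the wrist force passes 120 N, or if a joint passes its speed limit or range.

ROBOT

A 6-joint arm with a two-finger parallel gripper is mounted at the origin on the work surface. World frame = base frame: x ahead of the robot, y to its left, z up, the work surface at z = 0. Lengths are in m, angles in degrees, forces in N, time in s.
With the tool pointing down it reaches from about 0.3 to 0.75 m from the base axis. Payload 8.5 kg.
Tool frame: the origin (TCP) lies between the finger pads; the fingertips stand 22 mm ahead of it and the grasp point (between the pads) lies 3 mm ahead of it (env.nose_length is the distance from the TCP to the fingertips, in m); z points along the fingers, x is the direction in which the jaws open and shut, and the axes are right-handed (so a half turn about z gives the same grasp; the last joint's range is limited). The gripper opens to 85 mm and grips with 20 to 120 N. Pads are 22 mm wide; open, the fingers measure 114 mm over their backs; the gripper's body (76 mm by 85 mm) begins 54 mm behind the grasp point. The pads swing forward as they close: fully open they stand 13 mm farther back than shut.
Start: joints at [-81.721, 21.807, 74.336, -0, 83.858, -12.336], TCP at [0.194, -0.515, 0.253] pointing down, gripper open.
Joint ranges: [-178.18, 178.18], [-50.72, 133.34], [12.68, 142.11], [-81.47, 261.47], [9.98, 163.14], [-165.26, 165.26]. Speed limits (degrees/s): [136.94, 136.94, 180, 180, 180, 180].

INTERFACE

Orientations are given as a 3x3 rotation matrix whose columns are the frame's x, y, z axes.
In Python, from rig import env gives the robot as it stands.
- The arm moves only by the tool arm_command, never from a script. Its argument "steps" is a list of rows, each an object with "delta_pos": the shift along the world's x, y, z in mm, a list of three; "dr": the turn, a rotation vector about the world's x, y, z in degrees, a list of three. In form: [{"delta_pos": [dx, dy, dz], "dr": [wx, wy, wz]}, ...]. A call has 1 to 20 rows; each row shifts and turns the commanded pose from where the row before left it; what a row does not reach is not made up. A row lasts 1/10 s, in which the tool goes at most 50 mm and 8.59 degrees, less where a joint would pass 70% of its speed; a pose out of reach is approached as far as the arm can. A call with a gripper value outside its range is refused whole. "grip" is the opening, from 0 (shut) to 1 (fully open), set as the call begins (left out, the last holds). The fingers move at their own pace and stop on an object; "squeeze" is the grip in N (left out, the last holds). Time passes only in rows, so rows that do not move let the fingers close. It gives the time, the measured TCP pose, the force and the opening at its end, in the units of the state.
- env.observe(): the state, without advancing time (a new reading comes with each control period).
- env.get_image(name): name is "scene" or "top"; returns the picture (400x640x3 uint8, blue, green, red); there is no depth.
- env.get_calibration(name): a dict with "fx", "fy", "cx", "cy" (pixels), "view" (4x4, takes a point from world to camera coordinates). Camera axes: x right, y up, looking along -z (the intrinsics and any distortion apply to the point x, -y, -z); pixel columns grow to the right and rows downward; lengths in m; the calibration is good to about 2 mm. A picture is of the moment at which its call begins. get_calibration takes no time and is no camera call.
- env.close_job(): hands the job in, once; it reports no verdict.
The state is a dict: "time_s": time; "q": joint angles; "qvel": joint speeds; "joint_efforts": joint torques, N m; "position": TCP position; "tool_rot": TCP orientation; "ft_force": force on the tool from outside, world axes, zero at the start; "wrist_torque": the same for the moment, N m; "grip_width": finger opening in m.
Only numpy, scipy, OpenCV 4.12 (cv2) and the standard library are available. Lean on these libraries where they do the work, as an engineer would, in place of code of your own. Each camera call takes 0.05 s, during which the arm holds its last target. There are 200 camera calls.

## Working session

There is one attempt and no reset: what is moved stays moved. The work goes in short steps, Python scripts to look and compute and a tool call to move; the robot and the scene stay as the last step left them, time stands still between calls to the robot, and variables do not carry over. Pictures are saved under pics/ and viewed, about 12 in all and at most 16, crops included, and the job is handed in when it is done.

Besides the shell and the picture viewer there is one more tool, called after "Call:" as a command line: name --argument value ..., lists and objects as JSON in quotes. arm_command: Moves the arm, as the interface text tells. Its arguments: {"type":"object","properties":{"steps":{"type":"array"},"grip":{"type":"number"},"squeeze":{"type":"number"}},"required":["steps"]}

```bash
ls; mkdir -p pics
python3 - <<'E'
from rig import env
import cv2
for n in("top","scene"):
    cv2.imwrite(f"pics/{n}0.png",env.get_image(n)); c=env.get_calibration(n); print(n,c)
print(env.observe())
E
```

```text
pics
top {'fx': 450.31221813216587, 'fy': 450.31221813216587, 'cx': 310.5335425440617, 'cy': 198.93637614996067, 'view': array([[-0.02026148, -0.99979223,  0.00222968, -0.02680861],
       [ 0.98648606, -0.01962905,  0.16266513, -0.59957138],
       [-0.16258757,  0.00549538,  0.98667882, -1.23597998],
       [ 0.        ,  0.        ,  0.        ,  1.        ]])}
scene {'fx': 417.11971633725034, 'fy': 417.11971633725034, 'cx': 319.65242294187806, 'cy': 202.71336051687288, 'view': array([[-0.81086437,  0.584986  ,  0.01703966,  0.48396651],
       [-0.44661693, -0.63735819,  0.62793937,  0.17697174],
       [ 0.37819611,  0.50156346,  0.7780757 , -1.25780792],
       [ 0.        ,  0.        ,  0.        ,  1.        ]])}
{'time_s': 0.1, 'q': array([-8.17185072e+01,  2.18377101e+01,  7.43781236e+01, -1.60026011e-03,
        8.38557281e+01, -1.23358420e+01]), 'qvel': array([ 0.0112836 , -0.07731954, -0.10865852,  0.01808375,  0.03257056,
        0.09756531]), 'joint_efforts': array([ 3.93662544e-03, -4.49220979e+01, -2.31655920e+01, -1.94965401e-04,
        3.65449974e-03, -5.16457490e-06]), 'position': array([ 0.19362761, -0.51455731,  0.25278151]), 'tool_rot': array([[ 3.52127524e-01, -9.35952009e-01, -2.07379936e-04],
       [-9.35951229e-01, -3.52127503e-01,  1.23196555e-03],
       [-1.22608482e-03, -2.39711474e-04, -9.99999220e-01]]), 'ft_force': array([-0.21670566,  0.08617013, -0.12498257]), 'wrist_torque': array([0.02209908, 0.04869743, 0.01419039]), 'grip_width': 0.085364028071397}
```

View pics/top0.png

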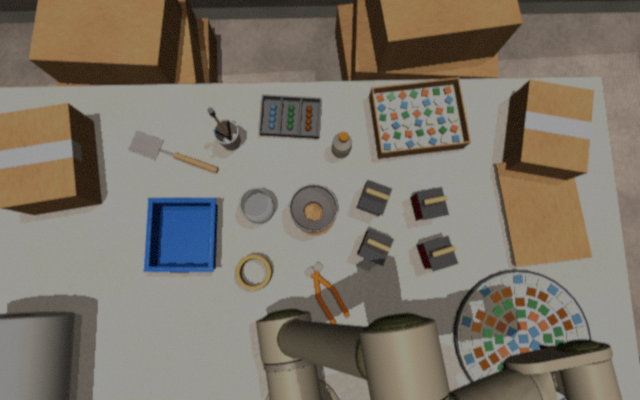

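View pics/scene0.png

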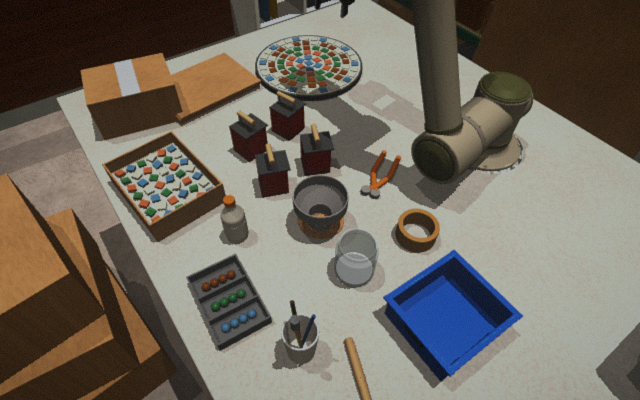

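```bash
cat > h.py <<'E'
import numpy as np, cv2
def ray(c,u,v):
    V=np.array(c["view"]);R=V[:3,:3];t=V[:3,3]
    d=np.array([(u-c["cx"])/c["fx"],-(v-c["cy"])/c["fy"],-1.])
    return -R.T@t, R.T@d
def plane(c,u,v,z):
    o,d=ray(c,u,v); return o+d*(z-o[2])/d[2]
def proj(c,p):
    V=np.array(c["view"]);q=V[:3,:3]@np.array(p)+V[:3,3]
    return np.array([c["cx"]+c["fx"]*q[0]/-q[2], c["cy"]+c["fy"]*q[1]/q[2]])
E
python3 - <<'E'
import cv2,numpy as np
a=cv2.imread("pics/top0.png")[165:285,350:465]; b=cv2.imread("pics/scene0.png")[85:205,220:345]
A=cv2.resize(a,None,fx=3.3,fy=3.3,interpolation=cv2.INTER_CUBIC);B=cv2.resize(b,None,fx=3.3,fy=3.3,interpolation=cv2.INTER_CUBIC)
im=np.hstack([A,B]);im=np.clip(im.astype(float)*1.6+10,0,255).astype(np.uint8);print(im.shape);cv2.imwrite("pics/tins0.png",im)
E
```

```text
(396, 792, 3)
```

View pics/tins0.png

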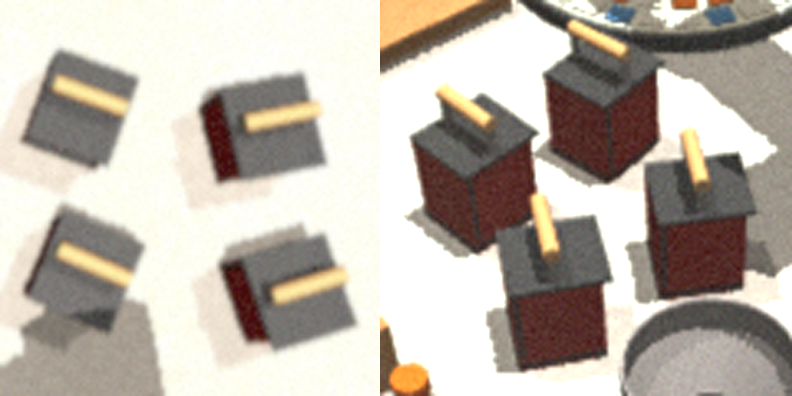

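Run:
```python
from rig import env
from h import *
c=env.get_calibration("top");s=env.get_calibration("scene")
T=cv2.imread("pics/top0.png");hsv=cv2.cvtColor(T,cv2.COLOR_BGR2HSV)
print("cam",ray(c,0,0)[0],ray(s,0,0)[0])
def blobs(m,mn,roi):
    x0,y0,x1,y1=roi;k=np.zeros_like(m);k[y0:y1,x0:x1]=m[y0:y1,x0:x1]
    return [q for q in cv2.findContours(k,cv2.RETR_EXTERNAL,cv2.CHAIN_APPROX_NONE)[0] if cv2.contourArea(q)>mn]
tan=cv2.inRange(hsv,(12,70,110),(30,255,255))
for q in blobs(tan,40,(350,165,465,285)):
    (u,v),(w,h),a=cv2.minAreaRect(q); b=cv2.boxPoints(((u,v),(w,h),a))
    e=sorted([(np.linalg.norm(b[i]-b[(i+1)%4]),i) for i in range(4)])[:2]
    m=[(b[i]+b[(i+1)%4])/2 for _,i in e]
    P=[plane(c,*x,.125) for x in m]; d=P[0]-P[1]; d*=np.sign(d[1])
    print("handle",(round(u),round(v)),w,h,plane(c,u,v,.125)[:2].round(4),"yaw of tin",np.degrees(np.arctan2(-d[0],d[1])).round(1))
dark=cv2.inRange(hsv,(0,0,30),(180,90,95)) | tan
dark=cv2.inRange(T.max(2),0,95)
for n,roi,z in(("funnel",(285,180,345,240),.107),("jar",(235,183,282,227),.112)):
    print(n)
blue=cv2.inRange(hsv,(105,120,50),(125,255,255))
for q in blobs(blue,1000,(130,180,230,290)):
    b=cv2.boxPoints(cv2.minAreaRect(q)); P=np.array([plane(c,*x,.076)[:2] for x in b]); print("tub px",b.round(),P.round(4),P.mean(0), [np.linalg.norm(P[i]-P[i-1]).round(3) for i in range(4)])
im=[T[170:295,225:350]]
S=cv2.imread("pics/scene0.png")[165:290,285:445]
cv2.imwrite("pics/fj.png",np.hstack([cv2.resize(im[0],None,fx=3,fy=3,interpolation=cv2.INTER_CUBIC),cv2.resize(S,None,fx=2.6,fy=3,interpolation=cv2.INTER_CUBIC)]))
```

```text
cam [ 0.38997065 -0.03177988  1.3171044 ] [0.94716783 0.46055125 0.85929563]
handle (444, 251) 5.249639987945557 22.430280685424805 [ 0.4402 -0.3859] yaw of tin 15.9
handle (378, 245) 22.71601676940918 5.1209516525268555 [ 0.4602 -0.2148] yaw of tin -24.5
handle (435, 200) 5.099019527435303 21.768890380859375 [ 0.5782 -0.3735] yaw of tin 10.2
handle (377, 193) 22.811349868774414 4.9552741050720215 [ 0.5979 -0.2172] yaw of tin -21.6
funnel
jar
tub px [[144. 270.]
 [146. 196.]
 [216. 198.]
 [214. 272.]] [[0.4066 0.4183]
 [0.6114 0.4207]
 [0.602  0.2245]
 [0.3975 0.2272]] [0.50438217 0.32266066] [np.float64(0.191), np.float64(0.205), np.float64(0.196), np.float64(0.204)]
```

View pics/fj.png

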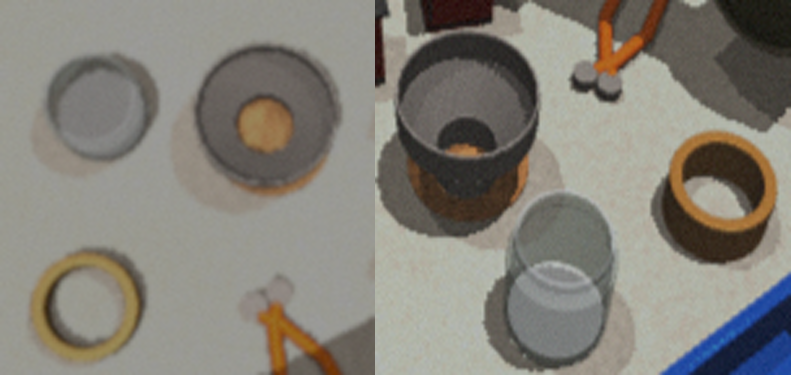

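Call:
arm_command --steps '[{"delta_pos":[17,25.8,1],"dr":[0,0,3.85]},{"delta_pos":[17,25.8,1],"dr":[0,0,3.85]},{"delta_pos":[17,25.8,1],"dr":[0,0,3.85]},{"delta_pos":[17,25.8,1],"dr":[0,0,3.85]},{"delta_pos":[17,25.8,1],"dr":[0,0,3.85]},{"delta_pos":[17,25.8,1],"dr":[0,0,3.85]},{"delta_pos":[17,25.8,1],"dr":[0,0,3.85]},{"delta_pos":[17,25.8,1],"dr":[0,0,3.85]},{"delta_pos":[17,25.8,1],"dr":[0,0,3.85]},{"delta_pos":[17,25.8,1],"dr":[0,0,3.85]},{"delta_pos":[17,25.8,1],"dr":[0,0,3.85]},{"delta_pos":[17,25.8,1],"dr":[0,0,3.85]},{"delta_pos":[17,25.8,1],"dr":[0,0,3.85]},{"delta_pos":[17,25.8,1],"dr":[0,0,3.85]},{"delta_pos":[17,25.8,1],"dr":[0,0,3.85]},{"delta_pos":[17,25.8,1],"dr":[0,0,3.85]},{"delta_pos":[17,25.8,1],"dr":[0,0,3.85]},{"delta_pos":[17,25.8,1],"dr":[0,0,3.85]}]' --grip 0.4

```text
time_s: 1.9
position: [0.5001, -0.0491, 0.2711]
tool_rot: [[1.0, 0.001, -0.001], [0.001, -1.0, 0.0], [-0.001, -0.0, -1.0]]
ft_force: [0.3, -0.2, -0.8]
grip_width: 0.0345
```

```bash
cat >> h.py <<'E'
def log(env):
    import json
    o=env.observe(); r={k:np.asarray(o[k]).tolist() for k in("time_s","q","position","tool_rot","ft_force","grip_width")}
    open("log.jsonl","a").write(json.dumps(r)+"\n"); return o
def show(env):
    o=log(env); print("t",round(o["time_s"],2),"q",np.round(o["q"],1),"p",np.round(o["position"],4),"F",np.round(o["ft_force"],2),"w",round(o["grip_width"],4)); return o
E
python3 - <<'E'
from rig import env
from h import *
show(env); print([d for d in dir(env) if d[0]!='_'],env.nose_length)
c=env.get_calibration("top");s=env.get_calibration("scene")
f=plane(c,314.5,208.8,.107);print("funnel",f)
cv2.imwrite("pics/top1.png",env.get_image("top"));cv2.imwrite("pics/scene1.png",env.get_image("scene"))
print("funnel scene proj",proj(s,[f[0],f[1],.107]))
print("jar floor top",plane(c,258,207.7,.010),"scene floor",plane(s,354.2,268,.005),"scene mouth",plane(s,357,242,.112))
# tub scene crop & lids
T=cv2.imread("pics/top0.png")[185:285,135:230];S=cv2.imread("pics/scene0.png")[245:385,375:530]
cv2.imwrite("pics/tub.png",np.hstack([cv2.resize(T,(380,400),interpolation=cv2.INTER_CUBIC),cv2.resize(S,(420,400),interpolation=cv2.INTER_CUBIC)]))
E
```

```text
t 1.9 q [-19.1  16.3  79.7  -0.   84.  -19.2] p [ 0.5001 -0.0491  0.2711] F [ 0.33 -0.23 -0.81] w 0.0345
['MotionError', 'close_job', 'get_calibration', 'get_image', 'nose_length', 'observe'] 0.022
funnel [ 0.56203716 -0.048732    0.107     ]
funnel scene proj [320.30628391 192.47785481]
jar floor top [0.58238917 0.11544875 0.01      ] scene floor [0.5805783  0.11553726 0.005     ] scene mouth [0.581669   0.11255928 0.112     ]
```

View pics/tub.png

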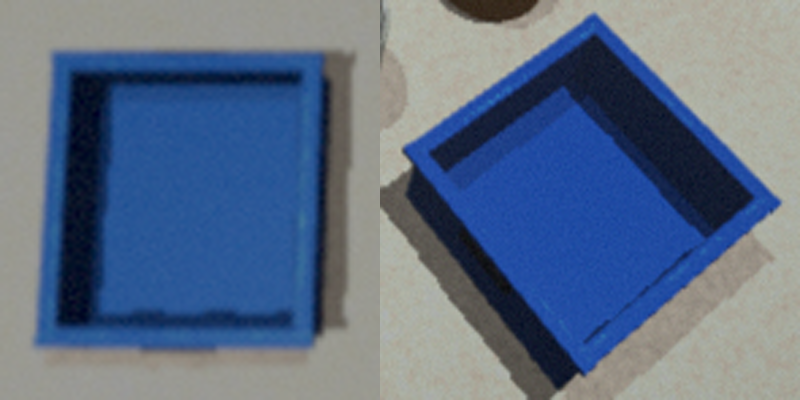

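Call:
arm_command --steps '[{"delta_pos":[-2.5,0,-30],"dr":[0,0,0]},{"delta_pos":[0,0,-35],"dr":[0,0,0]},{"delta_pos":[0,0,-35],"dr":[0,0,0]},{"delta_pos":[0,0,-30],"dr":[0,0,0]},{"delta_pos":[0,0,-20],"dr":[0,0,0]},{"delta_pos":[0,0,-12],"dr":[0,0,0]},{"delta_pos":[0,0,-9],"dr":[0,0,0]},{"delta_pos":[0,0,0],"dr":[0,0,0]}]'

```text
time_s: 2.8
position: [0.4966, -0.0506, 0.0995]
tool_rot: [[1.0, -0.002, -0.002], [-0.002, -1.0, 0.001], [-0.002, -0.001, -1.0]]
ft_force: [-0.1, 0.3, 1.4]
grip_width: 0.034
```

Call:
arm_command --steps '[{"delta_pos":[0,0,0],"dr":[0,0,0]},{"delta_pos":[0,0,0],"dr":[0,0,0]},{"delta_pos":[0,0,0],"dr":[0,0,0]},{"delta_pos":[0,0,0],"dr":[0,0,0]},{"delta_pos":[0,0,0],"dr":[0,0,0]},{"delta_pos":[0,0,0],"dr":[0,0,0]}]' --grip 0 --squeeze 50

```text
time_s: 3.4
position: [0.4976, -0.0506, 0.1011]
tool_rot: [[1.0, -0.001, 0.002], [-0.001, -1.0, -0.001], [0.002, 0.001, -1.0]]
ft_force: [-0.7, -0.4, 5.4]
grip_width: 0.0012
```

Run:
```python
from rig import env
from h import *
show(env)
c=env.get_calibration("top")
for nm,px in(("outer",[(148.75,198.25),(215.5,198.25),(213,271.75),(143.75,271.25)]),("inner",[(153.25,203),(210.75,203),(208.75,266.75),(149.5,266.75)])):
    P=np.array([plane(c,*p,.076)[:2] for p in px]);print(nm,P.round(4).tolist(),P.mean(0).round(4),[np.linalg.norm(P[i]-P[i-1]).round(3) for i in range(4)])
S=cv2.imread("pics/scene0.png");s=env.get_calibration("scene")
k=[(155/420,140/400)]
px=[(375+(X-380)*155/420,245+Y*140/400) for X,Y in((404,150),(595,15),(780,203),(585,374))]
P=np.array([plane(s,*p,.076)[:2] for p in px]);print("scene",P.round(4).tolist(),P.mean(0))
# lid rects
T=cv2.imread("pics/top0.png");hsv=cv2.cvtColor(T,cv2.COLOR_BGR2HSV)
```

```text
t 3.4 q [-19.4  26.8  95.1  -0.   58.  -19.3] p [ 0.4976 -0.0506  0.1011] F [-0.67 -0.4   5.42] w 0.0012
outer [[0.6054, 0.4128], [0.6017, 0.2266], [0.3991, 0.2306], [0.4043, 0.4187]] [0.5026 0.3222] [np.float64(0.201), np.float64(0.186), np.float64(0.203), np.float64(0.188)]
inner [[0.5917, 0.3998], [0.5885, 0.2397], [0.4128, 0.2423], [0.4161, 0.4036]] [0.5023 0.3213] [np.float64(0.176), np.float64(0.16), np.float64(0.176), np.float64(0.161)]
scene [[0.6046, 0.233], [0.4005, 0.2378], [0.4046, 0.4241], [0.608, 0.4202]] [0.50443708 0.32879939]
```

Call:
arm_command --steps '[{"delta_pos":[0,0,8],"dr":[0,0,0]},{"delta_pos":[0,0,20],"dr":[0,0,0]},{"delta_pos":[0,0,30],"dr":[0,0,0]},{"delta_pos":[0,0,35],"dr":[0,0,0]},{"delta_pos":[0,0,30],"dr":[0,0,0]},{"delta_pos":[0,0,15],"dr":[0,0,0]},{"delta_pos":[0,0,0],"dr":[0,0,0]}]'

```text
time_s: 4.1
position: [0.4975, -0.0504, 0.2404]
tool_rot: [[1.0, -0.001, 0.004], [-0.001, -1.0, -0.001], [0.004, 0.001, -1.0]]
ft_force: [-0.2, 0.6, -2.2]
grip_width: 0.0013
```

Run:
```python
from rig import env
from h import *
show(env)
A=env.get_image("top")[150:290,225:385];B=env.get_image("scene")[110:300,270:470]
cv2.imwrite("pics/lift.png",np.hstack([cv2.resize(A,(400,350)),cv2.resize(B,(368,350))]))
```

```text
t 4.1 q [-19.4  17.3  83.5   0.   79.  -19.3] p [ 0.4975 -0.0504  0.2404] F [-0.24  0.64 -2.23] w 0.0013
```

View pics/lift.png

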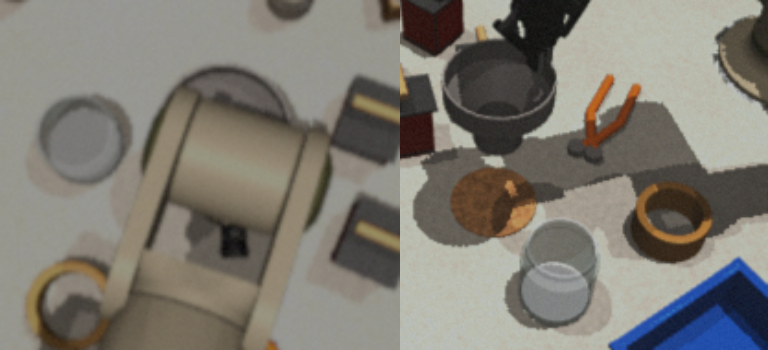

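Call:
arm_command --steps '[{"delta_pos":[2,14,1],"dr":[0,0,0]},{"delta_pos":[3,25,0],"dr":[0,0,0]},{"delta_pos":[3,28,0],"dr":[0,0,0]},{"delta_pos":[3,28,0],"dr":[0,0,0]},{"delta_pos":[3,28,0],"dr":[0,0,0]},{"delta_pos":[3,24,0],"dr":[0,0,0]},{"delta_pos":[3,17,0],"dr":[0,0,0]},{"delta_pos":[0,0,0],"dr":[0,0,0]},{"delta_pos":[0,0,0],"dr":[0,0,0]}]'

```text
time_s: 5.1
position: [0.5167, 0.1141, 0.2385]
tool_rot: [[1.0, -0.0, -0.002], [-0.0, -1.0, -0.0], [-0.002, 0.0, -1.0]]
ft_force: [-0.0, 0.4, -1.1]
grip_width: 0.0011
```

Run:
```python
from rig import env
from h import *
show(env)
A=env.get_image("top")[150:290,200:360];B=env.get_image("scene")[120:310,270:470]
s=env.get_calibration("scene");print("mat",plane(s,320.5,219.7,.003))
cv2.imwrite("pics/abv.png",np.hstack([cv2.resize(A,(400,350)),cv2.resize(B,(368,350))]))
```

```text
t 5.1 q [-0.4 20.4 79.1 -0.  80.6 -0.3] p [0.5167 0.1141 0.2385] F [-0.03  0.42 -1.12] w 0.0011
mat [ 0.56180282 -0.04496954  0.003     ]
```

View pics/abv.png

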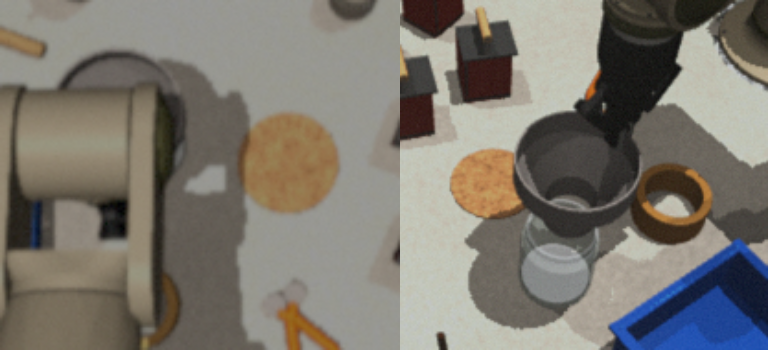

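Call:
arm_command --steps '[{"delta_pos":[0,0,-15],"dr":[0,0,0]},{"delta_pos":[0,0,-20],"dr":[0,0,0]},{"delta_pos":[0,0,-15],"dr":[0,0,0]},{"delta_pos":[0,0,-8],"dr":[0,0,0]},{"delta_pos":[0,0,0],"dr":[0,0,0]}]'

```text
time_s: 5.7
position: [0.5168, 0.1131, 0.1805]
tool_rot: [[1.0, -0.002, -0.002], [-0.002, -1.0, -0.0], [-0.002, 0.0, -1.0]]
ft_force: [0.3, 0.5, -1.7]
grip_width: 0.0009
```

Call:
arm_command --steps '[{"delta_pos":[0,0,-4],"dr":[0,0,0]},{"delta_pos":[0,0,-4],"dr":[0,0,0]},{"delta_pos":[0,0,-3],"dr":[0,0,0]},{"delta_pos":[0,0,0],"dr":[0,0,0]}]'

```text
time_s: 6.1
position: [0.5182, 0.1132, 0.1712]
tool_rot: [[1.0, -0.002, 0.004], [-0.002, -1.0, -0.001], [0.004, 0.001, -1.0]]
ft_force: [2.7, -3.1, 3.4]
grip_width: 0.0011
```

Call:
arm_command --steps '[{"delta_pos":[0,0,0],"dr":[0,0,0]},{"delta_pos":[0,0,0],"dr":[0,0,0]},{"delta_pos":[0,0,0],"dr":[0,0,0]},{"delta_pos":[0,0,0],"dr":[0,0,0]},{"delta_pos":[0,0,15],"dr":[0,0,0]},{"delta_pos":[0,0,30],"dr":[0,0,0]},{"delta_pos":[0,0,40],"dr":[0,0,0]},{"delta_pos":[0,0,25],"dr":[0,0,0]}]' --grip 0.4

```text
time_s: 6.9
position: [0.5174, 0.1137, 0.2829]
tool_rot: [[1.0, -0.001, 0.003], [-0.001, -1.0, 0.0], [0.003, -0.0, -1.0]]
ft_force: [0.6, -0.1, -0.7]
grip_width: 0.0343
```

Call:
arm_command --steps '[{"delta_pos":[0,-35,0],"dr":[8,0,0]},{"delta_pos":[0,-35,0],"dr":[8,0,0]},{"delta_pos":[0,-35,0],"dr":[8,0,0]},{"delta_pos":[0,-35,0],"dr":[0,0,0]},{"delta_pos":[0,0,0],"dr":[0,0,0]}]'

```text
time_s: 7.4
position: [0.5174, -0.0305, 0.2795]
tool_rot: [[1.0, -0.007, 0.001], [-0.007, -0.914, 0.407], [-0.002, -0.407, -0.914]]
ft_force: [0.1, 0.1, -0.5]
grip_width: 0.0343
```

Run:
```python
from rig import env
from h import *
o=show(env);print(o["tool_rot"].round(3))
A=env.get_image("top")[150:290,200:360];B=env.get_image("scene")[120:310,270:470]
c=env.get_calibration("top");print("mat",plane(c,316.8,215.2,.003))
cv2.imwrite("pics/seat.png",np.hstack([cv2.resize(A,(400,350)),cv2.resize(B,(368,350))]))
```

```text
t 7.4 q [-26.5  19.8  76.5  21.4  94.5 -26.4] p [ 0.5174 -0.0305  0.2795] F [ 0.1   0.09 -0.5 ] w 0.0343
[[ 1.    -0.007  0.001]
 [-0.007 -0.914  0.407]
 [-0.002 -0.407 -0.914]]
mat [ 0.55769203 -0.05653792  0.003     ]
```

View pics/seat.png

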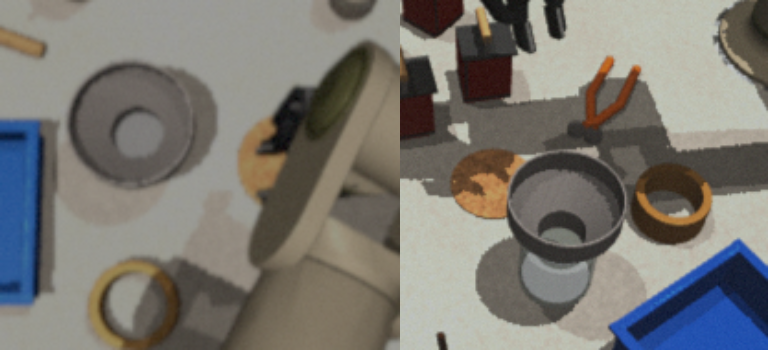

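Call:
arm_command --steps '[{"delta_pos":[0,5,10],"dr":[8,0,0]},{"delta_pos":[0,5,10],"dr":[8,0,0]},{"delta_pos":[0,5,10],"dr":[8,0,0]},{"delta_pos":[0,5,10],"dr":[8,0,0]},{"delta_pos":[0,5,10],"dr":[8,0,0]},{"delta_pos":[0,0,0],"dr":[0,0,0]}]'

```text
time_s: 8.1
position: [0.517, -0.0006, 0.3294]
tool_rot: [[1.0, -0.004, -0.002], [0.0, -0.436, 0.9], [-0.004, -0.9, -0.436]]
ft_force: [0.9, 0.0, -0.5]
grip_width: 0.0344
```

```bash
python3 -c "
from rig import env
from h import *
o=show(env);print(o['tool_rot'].round(3))"
```

```text
t 8.1 q [-34.5  25.4  78.3  53.7 113.1 -29.3] p [ 0.517  -0.0006  0.3294] F [ 0.89  0.   -0.5 ] w 0.0344
[[ 1.    -0.004 -0.002]
 [ 0.    -0.436  0.9  ]
 [-0.004 -0.9   -0.436]]
```

Call:
arm_command --steps '[{"delta_pos":[10,5,5],"dr":[8,0,0]},{"delta_pos":[10,5,5],"dr":[8,0,0]},{"delta_pos":[10,5,0],"dr":[8,0,0]},{"delta_pos":[10,5,0],"dr":[8,0,0]},{"delta_pos":[0,5,0],"dr":[8,0,0]},{"delta_pos":[0,0,0],"dr":[0,0,0]}]'

```text
time_s: 8.7
position: [0.5571, 0.0259, 0.3383]
tool_rot: [[1.0, -0.008, -0.002], [0.004, 0.243, 0.97], [-0.007, -0.97, 0.243]]
ft_force: [0.4, -0.3, 0.3]
grip_width: 0.0342
```

```bash
cat > kin.py <<'E'
from h import *
import json
from scipy.spatial.transform import Rotation as R
from scipy.optimize import least_squares
def chain(P,q):
    a1,s,d1,L2,a3,d4,w,t,u=P; q=np.radians(q); r=lambda a,x:R.from_euler(a,x).as_matrix()
    A=r('z',q[0]);B=A@r('y',q[1]);C=B@r('y',q[2]);D=C@r('z',q[3]);E=D@r('y',q[4])
    sh=A@[a1,s,d1];el=sh+B@[0,0,L2];wr=el+C@[a3,0,d4];w2=wr+D@[u,w,0];return sh,el,wr,w2,w2+E@[0,0,t],E
def fit():
    L=[json.loads(l) for l in open("log.jsonl")]
    f=lambda P:np.concatenate([chain(P,l["q"])[4]-l["position"] for l in L]+[1e-3*(np.array(P)-P0)])
    P0=[0,0,.3,.5,0,.5,.1,.25,0]
    return least_squares(f,P0),L
if __name__=="__main__":
    r,L=fit();print(r.x.round(3),np.abs(r.fun).max())
    for l in L[-2:]:
        c=chain(r.x,l["q"]);print(c[5][:,2].round(3),np.array(l["tool_rot"])[:,2].round(3));print(np.round(c[:4],3).tolist())
E
python3 -c "
from rig import env
from h import *
o=show(env);print(o['tool_rot'].round(3))"; python3 kin.py
```

```text
t 8.7 q [-31.4  38.5  82.6  86.3 124.  -27.8] p [0.5571 0.0259 0.3383] F [ 0.42 -0.27  0.32] w 0.0342
[[ 1.    -0.008 -0.002]
 [ 0.004  0.243  0.97 ]
 [-0.007 -0.97   0.243]]
[0.    0.117 0.13  0.537 0.103 0.351 0.    0.235 0.   ] 0.00016987940254623008
[-0.002  0.9   -0.436] [-0.002  0.9   -0.436]
[[0.066, 0.097, 0.13], [0.257, -0.034, 0.615], [0.518, -0.213, 0.432], [0.518, -0.213, 0.432]]
[-0.002  0.97   0.243] [-0.002  0.97   0.243]
[[0.061, 0.1, 0.13], [0.347, -0.074, 0.55], [0.558, -0.203, 0.281], [0.558, -0.203, 0.281]]
```

```bash
cat >> kin.py <<'E'
def toolrot(P,q): return chain(P,q)[5]@R.from_euler('z',q[5]+180,degrees=True).as_matrix()
LO=np.array([-178.18,-50.72,12.68,-81.47,9.98,-165.26]);HI=np.array([178.18,133.34,142.11,261.47,163.14,165.26])
def ik(P,p,Rm,q0):
    f=lambda q:np.concatenate([(chain(P,q)[4]-p)*10,R.from_matrix(toolrot(P,q).T@Rm).as_rotvec()])
    r=least_squares(f,np.clip(q0,LO+.01,HI-.01),bounds=(LO,HI),x_scale=50);return r.x,np.abs(r.fun).max()
def pour_R(phi,th):
    p=np.radians(phi);t=np.radians(th);h=np.array([np.cos(p),np.sin(p),0]);z=np.array([0,0,1.])
    tx=np.cos(t)*h+np.sin(t)*z; tz=-np.sin(t)*h+np.cos(t)*z   # tin axes
    return np.c_[tx,-np.cross(tz,tx),-tz],tx,tz,h
def pour_pose(J,phi,th,zg):
    Rm,tx,tz,h=pour_R(phi,th); rel=-.04*tx-.052*tz
    g=np.array([J[0],J[1],0])-h*(rel@h); g[2]=zg; return g-.003*Rm[:,2],Rm
E
python3 - <<'E'
from kin import *
r,L=fit();P=r.x
for l in L[-2:]: print(np.abs(toolrot(P,l["q"])-l["tool_rot"]).max())
J=(.582,.1145)
for phi in(30,45,60,75,90):
    q=[-20,20,80,0,80,-20-phi]
    for th,z in((0,.36),(25,.34),(50,.30),(75,.26),(75,.23),(90,.225),(105,.218),(110,.216)):
        p,Rm=pour_pose(J,phi,th,z);q,e=ik(P,p,Rm,q);c=chain(P,q)
        print(phi,th,np.round(p,3),q.round(0),"err",round(e,4),"el",c[1].round(2),"wr",c[2].round(3))
E
```

```text
3.3306690738754696e-16
4.0505793164058446e-16
30 0 [0.617 0.134 0.363] [  2.  28.  46.   0. 106. -28.] err 0.0 el [0.25 0.12 0.6 ] wr [0.617 0.134 0.598]
30 25 [0.593 0.121 0.343] [ -5.  16.  73.  15.  72. -37.] err 0.0 el [0.15 0.1  0.65] wr [0.507 0.071 0.556]
30 50 [0.568 0.106 0.302] [-14.  10.  98.  50.  44. -73.] err 0.0 el [0.12 0.09 0.66] wr [0.412 0.016 0.453]
30 75 [0.545 0.093 0.261] [ -23.   17.  119.  107.   54. -136.] err 0.0 el [0.19 0.05 0.64] wr [ 0.348 -0.021  0.322]
30 75 [0.545 0.093 0.231] [ -23.   21.  121.  111.   56. -143.] err 0.0 el [0.22 0.03 0.63] wr [ 0.348 -0.021  0.292]
30 90 [0.534 0.087 0.225] [ -26.   31.  127.  122.   78. -162.] err 0.0 el [ 0.3  -0.02  0.59] wr [ 0.33  -0.031  0.225]
30 105 [0.527 0.083 0.217] [ -27.   41.  128.  122.   96. -165.] err 0.1011 el [ 0.36 -0.06  0.54] wr [ 0.334 -0.04   0.174]
30 110 [0.525 0.082 0.215] [ -27.   44.  128.  123.  101. -165.] err 0.1466 el [ 0.38 -0.06  0.52] wr [ 0.337 -0.039  0.156]
45 0 [0.61  0.143 0.363] [  2.  28.  47.   0. 105. -43.] err 0.0 el [0.25 0.13 0.61] wr [0.61  0.143 0.598]
45 25 [0.591 
[... 2931 characters left out ...]
] [ -20.   27.   72.   47.   99. -109.] err 0.0 el [0.27 0.03 0.61] wr [ 0.582 -0.082  0.453]
90 75 [0.582 0.072 0.261] [ -26.   36.   79.   64.  106. -122.] err 0.0 el [ 0.34 -0.03  0.56] wr [ 0.582 -0.156  0.322]
90 75 [0.582 0.072 0.231] [ -26.   38.   80.   63.  104. -126.] err 0.0 el [ 0.35 -0.04  0.55] wr [ 0.582 -0.156  0.292]
90 90 [0.582 0.06  0.225] [ -28.   44.   82.   73.  112. -130.] err 0.0 el [ 0.39 -0.07  0.52] wr [ 0.582 -0.176  0.225]
90 105 [0.582 0.051 0.217] [ -28.   50.   83.   82.  120. -132.] err 0.0 el [ 0.42 -0.09  0.47] wr [ 0.582 -0.176  0.156]
90 110 [0.582 0.049 0.215] [ -28.   52.   84.   85.  123. -132.] err 0.0 el [ 0.43 -0.09  0.46] wr [ 0.582 -0.172  0.134]
```

Call:
arm_command --steps '[{"delta_pos":[-7.5,-18.5,2],"dr":[-8,0,0]},{"delta_pos":[-7.5,-18.5,2],"dr":[-8,0,0]},{"delta_pos":[-7.5,-18.5,2],"dr":[-8,0,0]},{"delta_pos":[-7.5,-18.5,0],"dr":[-8,0,0]},{"delta_pos":[-7.5,-18.5,0],"dr":[-8,0,0]},{"delta_pos":[-7.5,-18.5,0],"dr":[-8,0,0]},{"delta_pos":[-7.5,-18.5,0],"dr":[-8,0,0]},{"delta_pos":[-7.5,-18.5,0],"dr":[-8,0,0]},{"delta_pos":[-7.5,-18.5,0],"dr":[-8,0,0]},{"delta_pos":[-7.5,-18.5,0],"dr":[-8,0,0]},{"delta_pos":[-7.5,-18.5,0],"dr":[-8,0,0]},{"delta_pos":[-7.5,-18.5,0],"dr":[-8,0,0]},{"delta_pos":[-7,-18.5,0],"dr":[-8,0,0]},{"delta_pos":[0,0,-20],"dr":[0,0,-8]},{"delta_pos":[0,0,-30],"dr":[0,0,-8]},{"delta_pos":[0,0,-30],"dr":[0,0,-8]},{"delta_pos":[0,0,0],"dr":[0,0,0]},{"delta_pos":[0,0,0],"dr":[0,0,0]},{"delta_pos":[0,0,0],"dr":[0,0,0]}]'

```text
time_s: 10.6
position: [0.4607, -0.2175, 0.2689]
tool_rot: [[0.914, -0.405, 0.003], [-0.405, -0.914, -0.004], [0.005, 0.003, -1.0]]
ft_force: [-0.2, -0.7, -0.5]
grip_width: 0.0342
```

```bash
cat >> h.py <<'E'
def weigh(env,n=16):
    F=[];t=[]
    for i in range(n):
        env.get_image("top"); o=env.observe(); F.append(o["ft_force"]);t.append(np.r_[o["joint_efforts"],o["wrist_torque"]])
    F=np.array(F);t=np.array(t);print("F mean",F.mean(0).round(3),"sd",F.std(0).round(3),"eff",t.mean(0).round(3),"sd",t.std(0).round(3),"q",np.round(o["q"],2))
E
python3 - <<'E'
from rig import env
from h import *
o=show(env);print(o["tool_rot"].round(3));weigh(env,12)
# refine handle sep via scene view
S=cv2.imread("pics/scene0.png");hsv=cv2.cvtColor(S,cv2.COLOR_BGR2HSV);m=cv2.inRange(hsv,(12,90,100),(30,255,255));k=np.zeros_like(m);k[85:185,225:345]=m[85:185,225:345]
s=env.get_calibration("scene")
for q in cv2.findContours(k,cv2.RETR_EXTERNAL,cv2.CHAIN_APPROX_NONE)[0]:
    if cv2.contourArea(q)>40:
        (u,v),wh,a=cv2.minAreaRect(q);print("scene handle",round(u,1),round(v,1),np.round(wh,1),plane(s,u,v,.124)[:2].round(4))
E
```

```text
t 10.6 q [-38.6  17.   79.1  -0.1  83.6 -14.7] p [ 0.4607 -0.2175  0.2689] F [-0.25 -0.75 -0.54] w 0.0342
[[ 0.914 -0.405  0.003]
 [-0.405 -0.914 -0.004]
 [ 0.005  0.003 -1.   ]]
F mean [-0.106  0.003 -0.267] sd [0.545 0.56  0.502] eff [ 2.3000e-02 -4.0347e+01 -2.3174e+01 -8.0000e-03 -0.0000e+00 -1.2000e-02
 -1.1000e-02  1.3000e-02  1.0000e-03] sd [0.014 0.11  0.055 0.007 0.002 0.009 0.026 0.029 0.027] q [-38.59  17.1   79.33  -0.    83.57 -14.51]
scene handle 269.3 151.8 [18.2  5.2] [ 0.5973 -0.2187]
scene handle 314.8 131.6 [16.2  4.9] [ 0.46   -0.2153]
scene handle 244.9 116.4 [18.   4.2] [ 0.5799 -0.373 ]
scene handle 285.4 96.2 [18.8  3.6] [ 0.4416 -0.3855]
scene handle 237.5 91.0 [12. 25.] [ 0.5418 -0.4836]
```

Call:
arm_command --steps '[{"delta_pos":[0,2,-20],"dr":[0,0,0]},{"delta_pos":[0,0,-35],"dr":[0,0,0]},{"delta_pos":[0,0,-35],"dr":[0,0,0]},{"delta_pos":[0,0,-30],"dr":[0,0,0]},{"delta_pos":[0,0,-15],"dr":[0,0,0]},{"delta_pos":[0,0,-10],"dr":[0,0,0]},{"delta_pos":[0,0,0],"dr":[0,0,0]}]'

```text
time_s: 11.9
position: [0.4599, -0.2147, 0.1205]
tool_rot: [[0.913, -0.408, -0.001], [-0.408, -0.913, 0.001], [-0.002, -0.0, -1.0]]
ft_force: [1.0, 0.2, 0.5]
grip_width: 0.0341
```

Call:
arm_command --steps '[{"delta_pos":[0,0,0],"dr":[0,0,0]},{"delta_pos":[0,0,0],"dr":[0,0,0]},{"delta_pos":[0,0,0],"dr":[0,0,0]},{"delta_pos":[0,0,0],"dr":[0,0,0]},{"delta_pos":[0,0,0],"dr":[0,0,0]},{"delta_pos":[0,0,10],"dr":[0,0,0]},{"delta_pos":[0,0,20],"dr":[0,0,0]},{"delta_pos":[0,0,30],"dr":[0,0,0]},{"delta_pos":[0,0,35],"dr":[0,0,0]},{"delta_pos":[0,0,30],"dr":[0,0,0]},{"delta_pos":[0,0,20],"dr":[0,0,0]},{"delta_pos":[0,0,0],"dr":[0,0,0]},{"delta_pos":[0,0,0],"dr":[0,0,0]},{"delta_pos":[0,0,0],"dr":[0,0,0]},{"delta_pos":[0,0,0],"dr":[0,0,0]}]' --grip 0 --squeeze 110

```text
time_s: 13.4
position: [0.4598, -0.2147, 0.2652]
tool_rot: [[0.913, -0.408, -0.002], [-0.408, -0.913, 0.002], [-0.002, -0.001, -1.0]]
ft_force: [-0.2, -0.5, -0.5]
grip_width: 0.0111
```

Run:
```python
from rig import env
from h import *
o=show(env);weigh(env,16)
```

```text
t 13.4 q [-38.4  17.1  79.6  -0.   83.5 -14.3] p [ 0.4598 -0.2147  0.2652] F [-0.15 -0.47 -0.48] w 0.0111
F mean [-0.17   0.139 -1.565] sd [0.492 0.385 0.351] eff [-1.0000e-03 -4.0916e+01 -2.3589e+01  5.0000e-03 -2.0000e-03 -0.0000e+00
 -5.0000e-03  6.0000e-03  7.0000e-03] sd [0.005 0.046 0.032 0.    0.002 0.    0.027 0.035 0.021] q [-38.41  17.01  79.46   0.    83.53 -14.32]
```

Call:
arm_command --steps '[{"delta_pos":[0,10,25],"dr":[0,0,0.5]},{"delta_pos":[3,25,30],"dr":[0,0,1.5]},{"delta_pos":[5,36,25],"dr":[0,0,1.5]},{"delta_pos":[6,36,0],"dr":[0,0,1.5]},{"delta_pos":[6,36,0],"dr":[0,0,1.5]},{"delta_pos":[6,36,0],"dr":[0,0,1.5]},{"delta_pos":[6,36,0],"dr":[0,0,1.5]},{"delta_pos":[6,36,0],"dr":[0,0,1.5]},{"delta_pos":[6,36,0],"dr":[0,0,1.5]},{"delta_pos":[6,36,0],"dr":[0,0,1.5]},{"delta_pos":[6,36,0],"dr":[0,0,1.5]},{"delta_pos":[6,36,0],"dr":[0,0,1.5]},{"delta_pos":[6,36,0],"dr":[0,0,1.5]},{"delta_pos":[6,36,0],"dr":[0,0,1.5]},{"delta_pos":[6,36,0],"dr":[0,0,1.5]},{"delta_pos":[6,36,0],"dr":[0,0,1.5]},{"delta_pos":[6,36,0],"dr":[0,0,1.5]},{"delta_pos":[6,22,0],"dr":[0,0,0]},{"delta_pos":[0,16,0],"dr":[0,0,0]},{"delta_pos":[0,0,0],"dr":[0,0,0]}]'

```text
time_s: 16.2
position: [0.5579, 0.3999, 0.3452]
tool_rot: [[1.0, 0.01, -0.001], [0.01, -1.0, -0.0], [-0.001, 0.0, -1.0]]
ft_force: [0.5, -0.5, -2.3]
grip_width: 0.0111
```

Call:
arm_command --steps '[{"delta_pos":[0,0,0],"dr":[0,0,0]},{"delta_pos":[0,0,0],"dr":[0,0,0]}]'

```text
time_s: 16.4
position: [0.5583, 0.3973, 0.3466]
tool_rot: [[1.0, 0.006, 0.0], [0.006, -1.0, -0.0], [0.0, 0.0, -1.0]]
ft_force: [0.4, -0.3, -1.0]
grip_width: 0.0109
```

Run:
```python
from rig import env
from h import *
o=show(env);print(o["tool_rot"].round(3));weigh(env,10);print(env.observe()["position"])
cv2.imwrite("pics/now.png",np.hstack([cv2.resize(env.get_image("top")[140:300,120:450],(396,192)),cv2.resize(env.get_image("scene"),(400,250))[:192]]))
```

```text
t 16.4 q [ 25.6  35.2  36.4  -0.  108.4  25.2] p [0.5583 0.3973 0.3466] F [ 0.38 -0.28 -1.03] w 0.0109
[[ 1.     0.006  0.   ]
 [ 0.006 -1.    -0.   ]
 [ 0.     0.    -1.   ]]
F mean [-0.014  0.073 -1.626] sd [0.45  0.393 0.525] eff [ 2.0000e-02 -5.9726e+01 -2.5596e+01  2.0000e-03 -7.0000e-03 -2.0000e-03
 -2.0000e-03  4.0000e-03  1.0000e-02] sd [0.131 0.182 0.028 0.004 0.003 0.001 0.022 0.023 0.033] q [ 25.63  35.26  36.32   0.   108.42  25.21]
[0.55815375 0.39807457 0.3463484 ]
```

View pics/now.png

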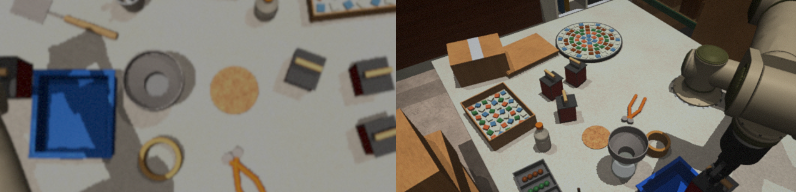

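Call:
arm_command --steps '[{"delta_pos":[-3,-15,0],"dr":[0,0,-1.5]},{"delta_pos":[-3.5,-20,0],"dr":[0,0,0]},{"delta_pos":[0,0,-30],"dr":[0,0,0]},{"delta_pos":[0,0,-35],"dr":[0,0,0]},{"delta_pos":[0,0,-35],"dr":[0,0,0]},{"delta_pos":[0,0,-30],"dr":[0,0,0]},{"delta_pos":[0,0,-10],"dr":[0,0,0]},{"delta_pos":[0,0,0],"dr":[0,0,0]},{"delta_pos":[0,0,0],"dr":[0,0,0]},{"delta_pos":[0,0,0],"dr":[0,0,0]}]'

```text
time_s: 18.0
position: [0.5522, 0.3634, 0.2083]
tool_rot: [[1.0, -0.019, 0.003], [-0.019, -1.0, 0.001], [0.003, -0.001, -1.0]]
ft_force: [-0.4, -0.1, -1.6]
grip_width: 0.0111
```

Run:
```python
from rig import env
from h import *
o=show(env)
cv2.imwrite("pics/tub1.png",np.hstack([cv2.resize(env.get_image("top")[180:280,120:240],(384,320)),cv2.resize(env.get_image("scene")[230:390,360:540],(360,320))]))
```

```text
t 18.0 q [23.1 34.9 59.1  0.  85.8 24.2] p [0.5522 0.3634 0.2083] F [-0.39 -0.13 -1.57] w 0.0111
```

View pics/tub1.png

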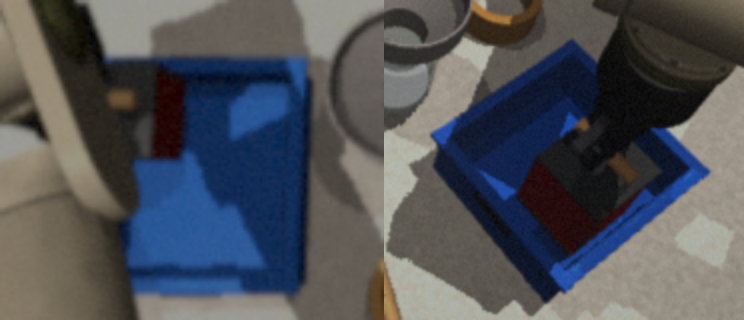

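Call:
arm_command --steps '[{"delta_pos":[0,0,-15],"dr":[0,0,0]},{"delta_pos":[0,0,-20],"dr":[0,0,0]},{"delta_pos":[0,0,-20],"dr":[0,0,0]},{"delta_pos":[0,0,-15],"dr":[0,0,0]},{"delta_pos":[0,0,0],"dr":[0,0,0]},{"delta_pos":[0,0,0],"dr":[0,0,0]}]'

```text
time_s: 18.7
position: [0.552, 0.3633, 0.1373]
tool_rot: [[1.0, -0.019, 0.001], [-0.019, -1.0, 0.001], [0.001, -0.001, -1.0]]
ft_force: [0.4, -0.3, -1.2]
grip_width: 0.0111
```

Call:
arm_command --steps '[{"delta_pos":[0,0,-5],"dr":[0,0,0]},{"delta_pos":[0,0,-4],"dr":[0,0,0]},{"delta_pos":[0,0,-3],"dr":[0,0,0]},{"delta_pos":[0,0,0],"dr":[0,0,0]},{"delta_pos":[0,0,0],"dr":[0,0,0]}]'

```text
time_s: 19.2
position: [0.5521, 0.3634, 0.1275]
tool_rot: [[1.0, -0.019, 0.004], [-0.019, -1.0, 0.002], [0.004, -0.002, -1.0]]
ft_force: [-4.6, -2.2, 14.2]
grip_width: 0.011
```

Call:
arm_command --steps '[{"delta_pos":[0,0,1],"dr":[0,0,0]},{"delta_pos":[0,0,0],"dr":[0,0,0]},{"delta_pos":[0,0,0],"dr":[0,0,0]},{"delta_pos":[0,0,0],"dr":[0,0,0]},{"delta_pos":[0,0,15],"dr":[0,0,0]},{"delta_pos":[0,0,25],"dr":[0,0,0]},{"delta_pos":[0,0,40],"dr":[0,0,0]},{"delta_pos":[0,0,40],"dr":[0,0,0]},{"delta_pos":[0,0,36],"dr":[0,0,0]}]' --grip 0.4

```text
time_s: 20.1
position: [0.5516, 0.3631, 0.2832]
tool_rot: [[1.0, -0.019, 0.001], [-0.019, -1.0, 0.0], [0.001, -0.0, -1.0]]
ft_force: [0.3, 0.2, 0.9]
grip_width: 0.0343
```

Call:
arm_command --steps '[{"delta_pos":[2.6,-21,0],"dr":[0,0,-0.5]},{"delta_pos":[3,-40,0],"dr":[0,0,-1.5]},{"delta_pos":[3,-40,0],"dr":[0,0,-1.5]},{"delta_pos":[3,-40,0],"dr":[0,0,-1.5]},{"delta_pos":[3,-40,0],"dr":[0,0,-1.5]},{"delta_pos":[3,-40,0],"dr":[0,0,-1.5]},{"delta_pos":[3,-40,0],"dr":[0,0,-1.5]},{"delta_pos":[3,-40,0],"dr":[0,0,-1.5]},{"delta_pos":[3,-40,0],"dr":[0,0,-1.5]},{"delta_pos":[3,-40,0],"dr":[0,0,-1.5]},{"delta_pos":[3,-40,0],"dr":[0,0,-1.5]},{"delta_pos":[3,-40,0],"dr":[0,0,-1.5]},{"delta_pos":[3,-40,0],"dr":[0,0,-1.5]},{"delta_pos":[3,-40,0],"dr":[0,0,-1.5]},{"delta_pos":[3,-40,0],"dr":[0,0,-0.5]},{"delta_pos":[1,0,-10],"dr":[0,0,0]},{"delta_pos":[0,0,0],"dr":[0,0,0]},{"delta_pos":[0,0,0],"dr":[0,0,0]},{"delta_pos":[0,0,0],"dr":[0,0,0]}]'

```text
time_s: 22.0
position: [0.5974, -0.2166, 0.2719]
tool_rot: [[0.93, -0.366, 0.001], [-0.366, -0.93, -0.0], [0.001, -0.0, -1.0]]
ft_force: [-0.2, 0.2, -0.1]
grip_width: 0.0341
```

Run:
```python
from rig import env
from h import *
o=show(env);print(o["tool_rot"][:,0].round(3));weigh(env,16);print(env.observe()["position"])
```

```text
t 22.0 q [-30.6  30.1  57.4   0.   92.5  -9.1] p [ 0.5974 -0.2166  0.2719] F [-0.23  0.18 -0.07] w 0.0341
[ 0.93  -0.366  0.001]
F mean [0.037 0.063 0.058] sd [0.419 0.435 0.659] eff [ 2.8000e-02 -5.3637e+01 -2.4318e+01  1.0000e-03  1.0000e-03  1.0000e-03
 -1.4000e-02  7.0000e-03 -3.0000e-03] sd [0.088 0.136 0.03  0.002 0.001 0.001 0.018 0.03  0.02 ] q [-30.7   30.16  57.35   0.    92.49  -9.11]
[ 0.59723453 -0.21789738  0.27131566]
```

Call:
arm_command --steps '[{"delta_pos":[0,0,-25],"dr":[0,0,0]},{"delta_pos":[0,0,-35],"dr":[0,0,0]},{"delta_pos":[0,0,-35],"dr":[0,0,0]},{"delta_pos":[0,0,-30],"dr":[0,0,0]},{"delta_pos":[0,0,-15],"dr":[0,0,0]},{"delta_pos":[0,0,-10],"dr":[0,0,0]},{"delta_pos":[0,0,0],"dr":[0,0,0]}]'

```text
time_s: 23.5
position: [0.597, -0.2177, 0.1204]
tool_rot: [[0.93, -0.368, -0.002], [-0.368, -0.93, 0.001], [-0.002, -0.0, -1.0]]
ft_force: [0.1, -0.1, 0.4]
grip_width: 0.0338
```

Call:
arm_command --steps '[{"delta_pos":[0,0,0],"dr":[0,0,0]},{"delta_pos":[0,0,0],"dr":[0,0,0]},{"delta_pos":[0,0,0],"dr":[0,0,0]},{"delta_pos":[0,0,0],"dr":[0,0,0]},{"delta_pos":[0,0,0],"dr":[0,0,0]},{"delta_pos":[0,0,10],"dr":[0,0,0]},{"delta_pos":[0,0,20],"dr":[0,0,0]},{"delta_pos":[0,0,30],"dr":[0,0,0]},{"delta_pos":[0,0,40],"dr":[0,0,0]},{"delta_pos":[0,0,30],"dr":[0,0,0]},{"delta_pos":[0,0,20],"dr":[0,0,0]},{"delta_pos":[0,0,0],"dr":[0,0,0]},{"delta_pos":[0,0,0],"dr":[0,0,0]},{"delta_pos":[0,0,0],"dr":[0,0,0]},{"delta_pos":[0,0,0],"dr":[0,0,0]}]' --grip 0 --squeeze 110

```text
time_s: 25.0
position: [0.5969, -0.2177, 0.2698]
tool_rot: [[0.93, -0.368, -0.002], [-0.368, -0.93, 0.001], [-0.003, -0.0, -1.0]]
ft_force: [0.2, 0.5, -1.0]
grip_width: 0.011
```

Run:
```python
from rig import env
from h import *
o=show(env);weigh(env,16);print(env.observe()["position"])
```

```text
t 25.0 q [-30.7  30.2  57.5  -0.   92.5  -9.1] p [ 0.5969 -0.2177  0.2698] F [ 0.18  0.52 -0.95] w 0.011
F mean [ 0.076  0.112 -1.542] sd [0.52  0.492 0.344] eff [-2.0000e-03 -5.4583e+01 -2.4845e+01  5.0000e-03 -2.0000e-03 -0.0000e+00
  6.0000e-03  8.0000e-03  4.0000e-03] sd [0.004 0.054 0.038 0.    0.002 0.    0.021 0.023 0.029] q [-30.69  30.16  57.35   0.    92.49  -9.11]
[ 0.5972533  -0.21784294  0.27136831]
```

Call:
arm_command --steps '[{"delta_pos":[-3,10,30],"dr":[0,0,1.5]},{"delta_pos":[-3,30,30],"dr":[0,0,1.5]},{"delta_pos":[-3,40,15],"dr":[0,0,1.5]},{"delta_pos":[-3,40,0],"dr":[0,0,1.5]},{"delta_pos":[-3,40,0],"dr":[0,0,1.5]},{"delta_pos":[-3,40,0],"dr":[0,0,1.5]},{"delta_pos":[-4,40,0],"dr":[0,0,1.5]},{"delta_pos":[-4,40,0],"dr":[0,0,1.5]},{"delta_pos":[-4,40,0],"dr":[0,0,1.5]},{"delta_pos":[-4,40,0],"dr":[0,0,1.5]},{"delta_pos":[-4,40,0],"dr":[0,0,1.5]},{"delta_pos":[-4,40,0],"dr":[0,0,1.5]},{"delta_pos":[-3,40,0],"dr":[0,0,1.5]},{"delta_pos":[-2,20.4,0],"dr":[0,0,1]},{"delta_pos":[0,0,0],"dr":[0,0,0]},{"delta_pos":[0,0,0],"dr":[0,0,0]},{"delta_pos":[0,0,0],"dr":[0,0,0]}]'

```text
time_s: 27.5
position: [0.5505, 0.2816, 0.3464]
tool_rot: [[1.0, -0.02, 0.0], [-0.02, -1.0, -0.0], [0.0, 0.0, -1.0]]
ft_force: [0.0, 0.2, -1.9]
grip_width: 0.011
```

Run:
```python
from rig import env
from h import *
o=show(env);print(o["tool_rot"][:,0].round(3))
```

```text
t 27.5 q [ 16.1  26.8  51.1  -0.  102.1  17.3] p [0.5505 0.2816 0.3464] F [ 0.01  0.17 -1.87] w 0.011
[ 1.   -0.02  0.  ]
```

Call:
arm_command --steps '[{"delta_pos":[0,2,-25],"dr":[0,0,0]},{"delta_pos":[0,0,-40],"dr":[0,0,0]},{"delta_pos":[0,0,-40],"dr":[0,0,0]},{"delta_pos":[0,0,-30],"dr":[0,0,0]},{"delta_pos":[0,0,-15],"dr":[0,0,0]},{"delta_pos":[0,0,-20],"dr":[0,0,0]},{"delta_pos":[0,0,-20],"dr":[0,0,0]},{"delta_pos":[0,0,-15],"dr":[0,0,0]},{"delta_pos":[0,0,-7],"dr":[0,0,0]},{"delta_pos":[0,0,0],"dr":[0,0,0]},{"delta_pos":[0,0,0],"dr":[0,0,0]}]'

```text
time_s: 28.6
position: [0.5508, 0.2842, 0.1352]
tool_rot: [[1.0, -0.02, 0.001], [-0.02, -1.0, 0.0], [0.001, -0.0, -1.0]]
ft_force: [-0.3, -0.1, -0.9]
grip_width: 0.011
```

Call:
arm_command --steps '[{"delta_pos":[0,0,-3],"dr":[0,0,0]},{"delta_pos":[0,0,-3],"dr":[0,0,0]},{"delta_pos":[0,0,-2],"dr":[0,0,0]},{"delta_pos":[0,0,0],"dr":[0,0,0]},{"delta_pos":[0,0,0],"dr":[0,0,0]}]'

```text
time_s: 29.1
position: [0.5507, 0.2846, 0.1276]
tool_rot: [[1.0, -0.019, 0.002], [-0.019, -1.0, 0.0], [0.002, -0.0, -1.0]]
ft_force: [-0.6, -1.0, 6.3]
grip_width: 0.0108
```

Call:
arm_command --steps '[{"delta_pos":[0,0,1],"dr":[0,0,0]},{"delta_pos":[0,0,0],"dr":[0,0,0]},{"delta_pos":[0,0,0],"dr":[0,0,0]},{"delta_pos":[0,0,0],"dr":[0,0,0]},{"delta_pos":[0,0,15],"dr":[0,0,0]},{"delta_pos":[0,0,25],"dr":[0,0,0]},{"delta_pos":[0,0,40],"dr":[0,0,0]},{"delta_pos":[0,0,40],"dr":[0,0,0]},{"delta_pos":[0,0,32],"dr":[0,0,0]}]' --grip 0.4

```text
time_s: 30.0
position: [0.5502, 0.2846, 0.2817]
tool_rot: [[1.0, -0.019, 0.002], [-0.019, -1.0, 0.001], [0.002, -0.001, -1.0]]
ft_force: [-0.2, 1.0, -0.4]
grip_width: 0.0344
```

Call:
arm_command --steps '[{"delta_pos":[0,-17,0],"dr":[0,0,0.3]},{"delta_pos":[1.8,-40,0],"dr":[0,0,0.7]},{"delta_pos":[1.8,-40,0],"dr":[0,0,0.7]},{"delta_pos":[1.8,-40,0],"dr":[0,0,0.7]},{"delta_pos":[1.8,-40,0],"dr":[0,0,0.7]},{"delta_pos":[1.8,-40,0],"dr":[0,0,0.7]},{"delta_pos":[1.8,-40,0],"dr":[0,0,0.7]},{"delta_pos":[1.8,-40,0],"dr":[0,0,0.7]},{"delta_pos":[1.8,-40,0],"dr":[0,0,0.7]},{"delta_pos":[1.8,-40,0],"dr":[0,0,0.7]},{"delta_pos":[1.8,-40,0],"dr":[0,0,0.7]},{"delta_pos":[1.8,-40,0],"dr":[0,0,0.7]},{"delta_pos":[1.8,-40,0],"dr":[0,0,0.7]},{"delta_pos":[1.8,-40,0],"dr":[0,0,0.7]},{"delta_pos":[1.8,-40,0],"dr":[0,0,0.7]},{"delta_pos":[1.8,-40,0],"dr":[0,0,0.7]},{"delta_pos":[1.3,-40,-10],"dr":[0,0,0.5]},{"delta_pos":[0,0,0],"dr":[0,0,0]},{"delta_pos":[0,0,0],"dr":[0,0,0]},{"delta_pos":[0,0,0],"dr":[0,0,0]}]'

```text
time_s: 32.0
position: [0.5788, -0.3716, 0.2698]
tool_rot: [[0.984, 0.178, 0.0], [0.178, -0.984, -0.0], [0.0, 0.0, -1.0]]
ft_force: [0.7, 0.5, 0.5]
grip_width: 0.0338
```

Run:
```python
from rig import env
from h import *
o=show(env);print(o["tool_rot"][:,0].round(3));weigh(env,8);print(env.observe()["position"])
```

```text
t 32.0 q [-42.5  36.1  46.7   0.   97.1 -52.8] p [ 0.5788 -0.3716  0.2698] F [0.72 0.53 0.48] w 0.0338
[0.984 0.178 0.   ]
F mean [-0.079  0.222  0.133] sd [0.56  0.259 0.448] eff [-1.6600e-01 -5.8938e+01 -2.4695e+01 -4.0000e-03 -4.0000e-03  2.0000e-03
  2.0000e-02  1.2000e-02 -6.0000e-03] sd [0.302 0.373 0.051 0.007 0.005 0.001 0.016 0.022 0.014] q [-42.58  36.16  46.71  -0.    97.11 -52.82]
[ 0.57863148 -0.37211472  0.26958907]
```

Grip and lift this third tin.

Call:
arm_command --steps '[{"delta_pos":[0,-1,-24],"dr":[0,0,0]},{"delta_pos":[0,0,-35],"dr":[0,0,0]},{"delta_pos":[0,0,-35],"dr":[0,0,0]},{"delta_pos":[0,0,-30],"dr":[0,0,0]},{"delta_pos":[0,0,-15],"dr":[0,0,0]},{"delta_pos":[0,0,-10],"dr":[0,0,0]},{"delta_pos":[0,0,0],"dr":[0,0,0]}]'

```text
time_s: 33.1
position: [0.5783, -0.3732, 0.1193]
tool_rot: [[0.984, 0.177, -0.001], [0.177, -0.984, 0.001], [-0.001, -0.002, -1.0]]
ft_force: [0.6, -0.2, -0.4]
grip_width: 0.0339
```

Call:
arm_command --steps '[{"delta_pos":[0,0,0],"dr":[0,0,0]},{"delta_pos":[0,0,0],"dr":[0,0,0]},{"delta_pos":[0,0,0],"dr":[0,0,0]},{"delta_pos":[0,0,0],"dr":[0,0,0]},{"delta_pos":[0,0,0],"dr":[0,0,0]},{"delta_pos":[0,0,10],"dr":[0,0,0]},{"delta_pos":[0,0,20],"dr":[0,0,0]},{"delta_pos":[0,0,30],"dr":[0,0,0]},{"delta_pos":[0,0,40],"dr":[0,0,0]},{"delta_pos":[0,0,30],"dr":[0,0,0]},{"delta_pos":[0,0,20],"dr":[0,0,0]},{"delta_pos":[0,0,0],"dr":[0,0,0]},{"delta_pos":[0,0,0],"dr":[0,0,0]},{"delta_pos":[0,0,0],"dr":[0,0,0]},{"delta_pos":[0,0,0],"dr":[0,0,0]}]' --grip 0 --squeeze 110

```text
time_s: 34.6
position: [0.5783, -0.3733, 0.2687]
tool_rot: [[0.984, 0.177, -0.002], [0.177, -0.984, 0.002], [-0.002, -0.002, -1.0]]
ft_force: [-0.2, -0.6, -1.4]
grip_width: 0.0098
```

Run:
```python
from rig import env
from h import *
o=show(env);weigh(env,14);print(env.observe()["position"])
from kin import *
P=fit()[0].x;p=env.observe()["position"]
cv2.imwrite("pics/top2.png",env.get_image("top"))
# is the jar/funnel still there? dark ring centroid
T=env.get_image("top");O=cv2.imread("pics/top1.png")
J=(.582,.1145);phi=55
q=np.array(env.observe()["q"])
for th,z in((0,.36),(25,.34),(50,.30),(75,.26),(75,.235),(90,.228),(105,.22),(110,.218)):
    p,Rm=pour_pose(J,phi,th,z);q,e=ik(P,p,Rm,q);c=chain(P,q);print(th,p.round(4),q.round(0),round(e,4),c[2].round(3))
cv2.imwrite("pics/fn.png",cv2.resize(T[160:280,215:335],(480,480),interpolation=cv2.INTER_CUBIC))
```

```text
t 34.6 q [-42.7  36.3  46.6  -0.   97.3 -52.9] p [ 0.5783 -0.3733  0.2687] F [-0.18 -0.56 -1.43] w 0.0098
F mean [ 0.265 -0.115 -1.701] sd [0.434 0.417 0.449] eff [-9.0000e-03 -6.0501e+01 -2.5431e+01 -3.4000e-02 -5.5000e-02  0.0000e+00
  5.3000e-02  7.0000e-03 -2.0000e-03] sd [0.023 0.064 0.038 0.008 0.01  0.001 0.03  0.03  0.038] q [-42.67  36.23  46.46   0.    97.31 -52.88]
[ 0.57853425 -0.37346652  0.27032475]
0 [0.6049 0.1473 0.363 ] [  3.  27.  48.   0. 105. -52.] 0.0 [0.605 0.147 0.599]
25 [0.5895 0.1252 0.3427] [ -8.  18.  69.  22.  82. -64.] 0.0 [0.532 0.044 0.556]
50 [0.5726 0.101  0.3019] [-20.  16.  90.  53.  69. -93.] 0.0 [ 0.469 -0.047  0.453]
75 [0.5575 0.0795 0.2608] [ -30.   24.  105.   81.   76. -127.] 0.0 [ 0.427 -0.107  0.322]
75 [0.5575 0.0795 0.2358] [ -30.   26.  107.   83.   76. -131.] 0.0 [ 0.427 -0.107  0.297]
90 [0.5505 0.0694 0.228 ] [ -32.   34.  111.   92.   88. -145.] 0.0 [ 0.415 -0.123  0.228]
105 [0.5456 0.0625 0.2192] [ -32.   43.  113.   99.  103. -155.] 0.0 [ 0.415 -0.124  0.158]
110 [0.5445 0.061  0.217 ] [ -32.   46.  113.  100.  107. -158.] 0.0 [ 0.418 -0.12   0.136]
```

View pics/fn.png

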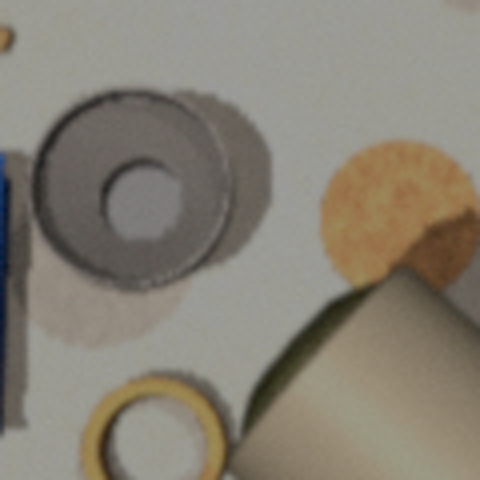

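Call:
arm_command --steps '[{"delta_pos":[0,10,25],"dr":[0,0,1]},{"delta_pos":[0,30,30],"dr":[0,0,3]},{"delta_pos":[0,40,30],"dr":[0,0,4]},{"delta_pos":[0,40,5],"dr":[0,0,4]},{"delta_pos":[0,40,0],"dr":[0,0,4]},{"delta_pos":[0,40,0],"dr":[0,0,4]},{"delta_pos":[0,40,0],"dr":[0,0,4]},{"delta_pos":[0,40,0],"dr":[0,0,4]},{"delta_pos":[0,40,0],"dr":[0,0,4]},{"delta_pos":[0,40,0],"dr":[0,0,4]},{"delta_pos":[0,20,0],"dr":[0,0,4]},{"delta_pos":[0,10,0],"dr":[0,0,4]},{"delta_pos":[0,0,0],"dr":[0,0,0.8]},{"delta_pos":[0,0,0],"dr":[0,0,0]},{"delta_pos":[0,0,0],"dr":[0,0,0]},{"delta_pos":[0,0,0],"dr":[0,0,0]},{"delta_pos":[0,0,0],"dr":[0,0,0]}]'

```text
time_s: 37.1
position: [0.5786, 0.0159, 0.3603]
tool_rot: [[0.575, 0.819, -0.0], [0.819, -0.575, -0.0], [-0.0, -0.0, -1.0]]
ft_force: [0.3, -0.4, -2.4]
grip_width: 0.0095
```

```bash
cat >> h.py <<'E'
def collar(c,T,z=.176,roi=(215,150,345,260)):
    x0,y0,x1,y1=roi;g=cv2.GaussianBlur(cv2.resize(cv2.cvtColor(T[y0:y1,x0:x1],cv2.COLOR_BGR2GRAY),None,fx=4,fy=4,interpolation=cv2.INTER_CUBIC),(9,9),2)
    r=cv2.HoughCircles(g,cv2.HOUGH_GRADIENT,1,60,param1=60,param2=15,minRadius=88,maxRadius=110)
    return [(x0+a/4,y0+b/4,k/4,plane(c,x0+a/4,y0+b/4,z)[:2].round(4)) for a,b,k in (r[0][:2] if r is not None else [])]
E
python3 - <<'E'
from rig import env
from h import *
o=show(env);print(o["tool_rot"][:,0].round(3));weigh(env,16)
c=env.get_calibration("top");print(collar(c,cv2.imread("pics/top2.png")));print(collar(c,cv2.imread("pics/top0.png"),.107))
print(collar(c,env.get_image("top")))
E
```

```text
t 37.1 q [-10.1  22.2  56.5  -0.  101.4 -65.1] p [0.5786 0.0159 0.3603] F [ 0.34 -0.4  -2.37] w 0.0095
[ 0.575  0.819 -0.   ]
F mean [ 0.204  0.126 -1.988] sd [0.612 0.434 0.521] eff [-3.3000e-02 -4.8091e+01 -2.5706e+01 -2.1000e-02 -5.9000e-02  1.0000e-03
  3.0000e-02  5.3000e-02  1.0000e-02] sd [0.028 0.006 0.    0.001 0.    0.002 0.027 0.025 0.038] q [-10.07  22.15  56.47  -0.   101.38 -65.09]
[(np.float32(247.625), np.float32(206.875), np.float32(24.825), array([0.5606, 0.1233]))]
[(np.float32(313.125), np.float32(207.875), np.float32(23.0), array([ 0.5646, -0.0451]))]
[(np.float32(248.125), np.float32(207.125), np.float32(25.35), array([0.5599, 0.122 ]))]
```

Run:
```python
from rig import env
from h import *
S=env.get_image("scene");s=env.get_calibration("scene");p=env.observe()["position"];u,v=proj(s,p+[0,0,-.06]).astype(int);print(u,v)
c=env.get_calibration("top");T=env.get_image("top")
a=S[max(0,v-70):v+70,u-80:u+80]
a=np.clip(cv2.resize(a,(560,490),interpolation=cv2.INTER_CUBIC).astype(float)*1.8,0,255).astype(np.uint8)
cv2.imwrite("pics/held.png",a)
```

```text
335 152
```

View pics/held.png

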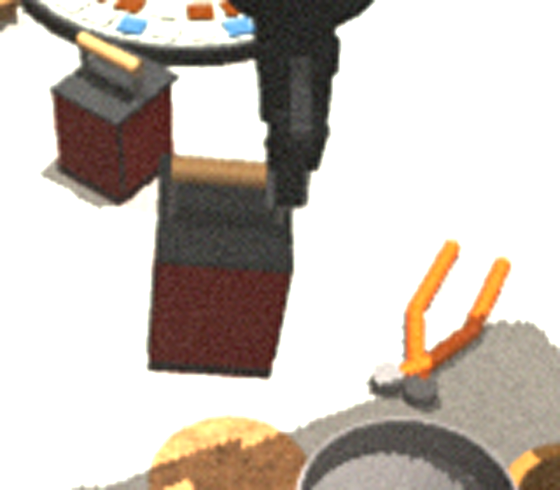

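Call:
arm_command --steps '[{"delta_pos":[-8,-20,0],"dr":[0,0,0]},{"delta_pos":[-14,-40,0],"dr":[0,0,0]},{"delta_pos":[-14,-40,0],"dr":[0,0,0]},{"delta_pos":[-14,-40,0],"dr":[0,0,0]},{"delta_pos":[-14,-40,0],"dr":[0,0,0]},{"delta_pos":[-8,-25,-20],"dr":[0,0,0]},{"delta_pos":[-6,-11,-35],"dr":[0,0,0]},{"delta_pos":[0,0,-40],"dr":[0,0,0]},{"delta_pos":[0,0,-40],"dr":[0,0,0]},{"delta_pos":[0,0,-40],"dr":[0,0,0]},{"delta_pos":[0,0,-30],"dr":[0,0,0]},{"delta_pos":[0,0,-20],"dr":[0,0,0]},{"delta_pos":[0,0,-10],"dr":[0,0,0]},{"delta_pos":[0,0,-2],"dr":[0,0,0]},{"delta_pos":[0,0,0],"dr":[0,0,0]},{"delta_pos":[0,0,0],"dr":[0,0,0]}]'

```text
time_s: 39.65
position: [0.5047, -0.2038, 0.1313]
tool_rot: [[0.574, 0.819, 0.016], [0.819, -0.573, -0.014], [-0.002, 0.021, -1.0]]
ft_force: [-5.1, -5.7, 48.9]
grip_width: 0.0096
```

Call:
arm_command --steps '[{"delta_pos":[0,0,-2],"dr":[0,0,0]},{"delta_pos":[0,0,-2],"dr":[0,0,0]},{"delta_pos":[0,0,0],"dr":[0,0,0]},{"delta_pos":[0,0,0],"dr":[0,0,0]}]'

```text
time_s: 40.05
position: [0.5067, -0.2055, 0.1311]
tool_rot: [[0.574, 0.819, 0.023], [0.819, -0.573, -0.02], [-0.003, 0.03, -1.0]]
ft_force: [-7.4, -6.7, 73.7]
grip_width: 0.0091
```

Call:
arm_command --steps '[{"delta_pos":[0,0,4],"dr":[0,0,0]},{"delta_pos":[0,0,4],"dr":[0,0,0]},{"delta_pos":[0,0,1],"dr":[0,0,0]},{"delta_pos":[0,0,0],"dr":[0,0,0]},{"delta_pos":[0,0,0],"dr":[0,0,0]}]'

```text
time_s: 40.55
position: [0.5021, -0.2013, 0.1317]
tool_rot: [[0.573, 0.819, 0.006], [0.819, -0.573, -0.006], [-0.001, 0.008, -1.0]]
ft_force: [-3.4, -2.5, 19.3]
grip_width: 0.0096
```

Run:
```python
from rig import env
from h import *
S=env.get_image("scene");s=env.get_calibration("scene");o=show(env);p=o["position"];u,v=proj(s,p+[0,0,-.06]).astype(int)
a=S[max(0,v-60):v+60,u-70:u+70];a=np.clip(cv2.resize(a,(560,480),interpolation=cv2.INTER_CUBIC).astype(float)*1.8,0,255).astype(np.uint8)
cv2.imwrite("pics/down.png",a)
```

```text
t 40.6 q [-34.4  27.6  86.7  -0.1  65.1 -89.3] p [ 0.5021 -0.2013  0.1317] F [-2.38 -3.27 19.77] w 0.0095
```

View pics/down.png

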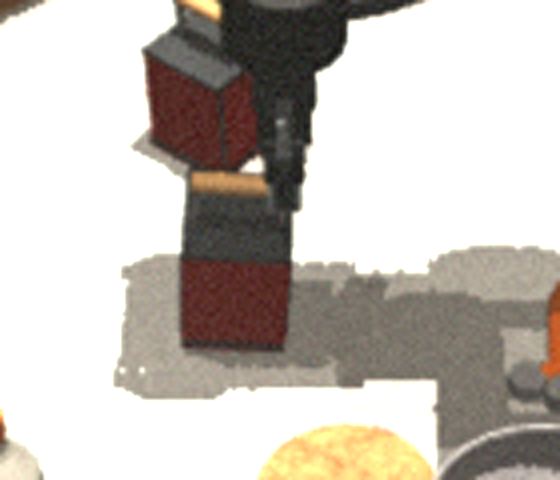

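Call:
arm_command --steps '[{"delta_pos":[0,0,0],"dr":[0,0,0]},{"delta_pos":[0,0,0],"dr":[0,0,0]},{"delta_pos":[0,0,0],"dr":[0,0,0]},{"delta_pos":[0,0,0],"dr":[0,0,0]},{"delta_pos":[0,0,15],"dr":[0,0,0]},{"delta_pos":[0,0,25],"dr":[0,0,0]},{"delta_pos":[0,0,40],"dr":[0,0,0]},{"delta_pos":[0,0,40],"dr":[0,0,0]},{"delta_pos":[0,40,20],"dr":[0,0,0]},{"delta_pos":[-10,40,0],"dr":[0,0,0]},{"delta_pos":[-20,40,0],"dr":[0,0,0]},{"delta_pos":[-20,40,0],"dr":[0,0,0]},{"delta_pos":[-20,40,0],"dr":[0,0,0]},{"delta_pos":[-20,40,0],"dr":[0,0,0]},{"delta_pos":[-20,30,0],"dr":[0,0,0]},{"delta_pos":[0,0,0],"dr":[0,0,0]}]' --grip 0.4

```text
time_s: 42.2
position: [0.3882, 0.0732, 0.2685]
tool_rot: [[0.57, 0.822, -0.0], [0.822, -0.57, 0.001], [0.0, -0.001, -1.0]]
ft_force: [-1.1, 0.2, -0.6]
grip_width: 0.0338
```

```bash
cat >> h.py <<'E'
def handles(env,c,s):
    for nm,cal,im,roi in(("top",c,env.get_image("top"),(335,165,465,285)),("scene",s,env.get_image("scene"),(225,85,345,215))):
        x0,y0,x1,y1=roi;m=cv2.inRange(cv2.cvtColor(im,cv2.COLOR_BGR2HSV),(12,70,60),(30,255,255));k=np.zeros_like(m);k[y0:y1,x0:x1]=m[y0:y1,x0:x1]
        for q in cv2.findContours(k,cv2.RETR_EXTERNAL,cv2.CHAIN_APPROX_NONE)[0]:
            if cv2.contourArea(q)>35:
                (u,v),wh,a=cv2.minAreaRect(q);b=cv2.boxPoints(((u,v),wh,a));e=sorted([(np.linalg.norm(b[i]-b[(i+1)%4]),i) for i in range(4)])[:2]
                A,B=[plane(cal,*((b[i]+b[(i+1)%4])/2),.125) for _,i in e];d=A-B;d*=np.sign(d[1])
                print(nm,(round(u,1),round(v,1)),np.round(wh,1),((A+B)/2)[:2].round(4),"len",np.linalg.norm(d).round(3),"yaw",np.degrees(np.arctan2(-d[0],d[1])).round(1))
E
python3 - <<'E'
from rig import env
from h import *
o=show(env);c=env.get_calibration("top");s=env.get_calibration("scene")
handles(env,c,s);print(collar(c,env.get_image("top")))
T=env.get_image("top");cv2.imwrite("pics/top3.png",cv2.resize(T[150:300,220:480],(780,450),interpolation=cv2.INTER_CUBIC))
E
```

```text
t 42.2 q [ -6.6   5.2  94.5   0.   80.3 -61.9] p [0.3882 0.0732 0.2685] F [-1.12  0.19 -0.61] w 0.0338
top (442.8, 251.0) [ 6.8 23.7] [ 0.4405 -0.3842] len 0.063 yaw 15.2
top (380.7, 218.7) [ 6.4 23. ] [ 0.5295 -0.2244] len 0.062 yaw 54.3
scene (319.5, 207.5) [13. 43.] [ 0.5986 -0.0018] len 0.096 yaw 55.0
scene (229.5, 200.0) [10.  9.] [ 0.7527 -0.1365] len 0.029 yaw -28.1
scene (291.0, 140.5) [ 5. 24.] [ 0.5304 -0.2215] len 0.062 yaw 55.3
scene (285.7, 96.6) [21.5  4.9] [ 0.4427 -0.3827] len 0.071 yaw 17.1
scene (238.5, 91.5) [13. 27.] [ 0.5411 -0.4786] len 0.077 yaw 55.5
[(np.float32(248.625), np.float32(207.125), np.float32(25.8), array([0.5599, 0.1207])), (np.float32(290.375), np.float32(243.625), np.float32(26.45), array([0.4646, 0.0151]))]
```

View pics/top3.png

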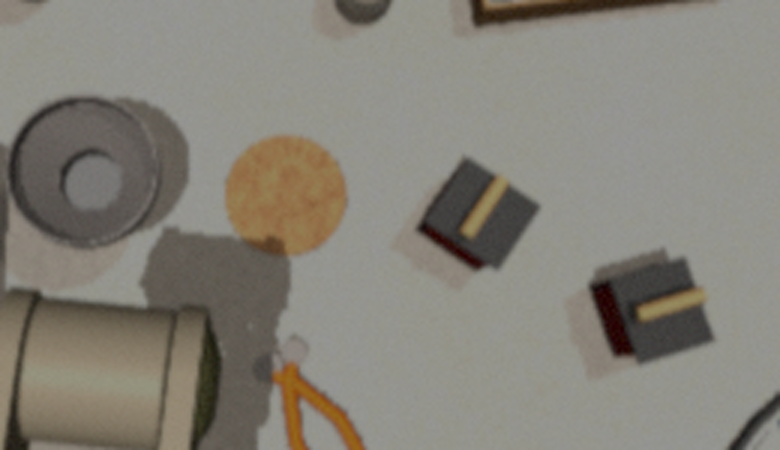

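Call:
arm_command --steps '[{"delta_pos":[10,-20,0],"dr":[0,0,-0.7]},{"delta_pos":[20,-40,0],"dr":[0,0,0]},{"delta_pos":[20,-40,0],"dr":[0,0,0]},{"delta_pos":[20,-40,0],"dr":[0,0,0]},{"delta_pos":[20,-40,0],"dr":[0,0,0]},{"delta_pos":[20,-40,0],"dr":[0,0,0]},{"delta_pos":[20,-40,0],"dr":[0,0,0]},{"delta_pos":[11.8,-36.2,0],"dr":[0,0,0]},{"delta_pos":[0,0,0],"dr":[0,0,0]},{"delta_pos":[0,0,-20],"dr":[0,0,0]},{"delta_pos":[0,0,-25],"dr":[0,0,0]},{"delta_pos":[0,0,0],"dr":[0,0,0]},{"delta_pos":[0,0,0],"dr":[0,0,0]},{"delta_pos":[0,0,0],"dr":[0,0,0]}]'

```text
time_s: 43.8
position: [0.5327, -0.2261, 0.2247]
tool_rot: [[0.584, 0.812, 0.002], [0.812, -0.584, -0.001], [0.0, 0.002, -1.0]]
ft_force: [-0.2, 0.3, 0.1]
grip_width: 0.0344
```

Run:
```python
from rig import env
from h import *
o=show(env);print(o["tool_rot"][:,0].round(3));weigh(env,8);print(env.observe()["position"])
```

```text
t 43.8 q [-34.7  25.9  72.6  -0.   81.5 -89. ] p [ 0.5327 -0.2261  0.2247] F [-0.17  0.32  0.11] w 0.0344
[0.584 0.812 0.   ]
F mean [ 0.115  0.065 -0.101] sd [0.511 0.467 0.533] eff [-5.2000e-02 -4.8142e+01 -2.2749e+01 -2.0000e-03  2.0000e-03 -0.0000e+00
 -1.2000e-02 -1.0000e-03 -4.0000e-03] sd [0.043 0.204 0.062 0.001 0.001 0.    0.037 0.032 0.013] q [-34.69  25.9   72.69  -0.    81.39 -89.01]
[ 0.53236282 -0.22563945  0.22351853]
```

Call:
arm_command --steps '[{"delta_pos":[-2,2.5,-20],"dr":[0,0,0]},{"delta_pos":[0,0,-30],"dr":[0,0,0]},{"delta_pos":[0,0,-28],"dr":[0,0,0]},{"delta_pos":[0,0,-15],"dr":[0,0,0]},{"delta_pos":[0,0,-10],"dr":[0,0,0]},{"delta_pos":[0,0,0],"dr":[0,0,0]},{"delta_pos":[0,0,0],"dr":[0,0,0]}]'

```text
time_s: 44.9
position: [0.5307, -0.2234, 0.121]
tool_rot: [[0.583, 0.812, 0.001], [0.812, -0.583, -0.001], [0.0, 0.001, -1.0]]
ft_force: [0.1, -0.6, 0.1]
grip_width: 0.0343
```

Call:
arm_command --steps '[{"delta_pos":[0,0,0],"dr":[0,0,0]},{"delta_pos":[0,0,0],"dr":[0,0,0]},{"delta_pos":[0,0,0],"dr":[0,0,0]},{"delta_pos":[0,0,0],"dr":[0,0,0]},{"delta_pos":[0,0,0],"dr":[0,0,0]},{"delta_pos":[0,0,10],"dr":[0,0,0]},{"delta_pos":[0,0,15],"dr":[0,0,0]},{"delta_pos":[0,0,30],"dr":[0,0,0]},{"delta_pos":[0,0,30],"dr":[0,0,0]},{"delta_pos":[0,0,18],"dr":[0,0,0]},{"delta_pos":[0,0,0],"dr":[0,0,0]},{"delta_pos":[0,0,0],"dr":[0,0,0]},{"delta_pos":[0,0,0],"dr":[0,0,0]},{"delta_pos":[0,0,0],"dr":[0,0,0]}]' --grip 0 --squeeze 115

```text
time_s: 46.3
position: [0.53, -0.223, 0.2221]
tool_rot: [[0.583, 0.812, -0.002], [0.812, -0.583, 0.001], [-0.0, -0.002, -1.0]]
ft_force: [-0.6, -0.0, -1.5]
grip_width: 0.0092
```

Run:
```python
from rig import env
from h import *
o=show(env);weigh(env,24);print(env.observe()["position"])
```

```text
t 46.3 q [-34.6  25.7  73.3  -0.   81.2 -88.9] p [ 0.53   -0.223   0.2221] F [-0.59 -0.01 -1.52] w 0.0092
F mean [-0.045 -0.219 -1.747] sd [0.679 0.332 0.536] eff [-2.0000e-03 -4.8907e+01 -2.3216e+01  2.0000e-03  6.1000e-02  0.0000e+00
 -3.8000e-02 -4.6000e-02  3.0000e-03] sd [0.004 0.042 0.03  0.    0.001 0.003 0.028 0.034 0.08 ] q [-34.61  25.64  73.17  -0.    81.19 -88.92]
[ 0.53033819 -0.22321425  0.22333094]
```

Run:
```python
from rig import env
from h import *
S=env.get_image("scene");s=env.get_calibration("scene");p=env.observe()["position"];u,v=proj(s,p+[0,0,-.05]).astype(int)
T=env.get_image("top");c=env.get_calibration("top");x,y=proj(c,p).astype(int)
a=cv2.resize(S[v-50:v+60,u-55:u+55],(440,440),interpolation=cv2.INTER_CUBIC);b=cv2.resize(T[y-45:y+45,x-36:x+36],(352,440),interpolation=cv2.INTER_CUBIC)
g=proj(s,p+[0,0,-.003]);print("grasp px in crop",(g-[u-55,v-50])*4)
im=np.clip(np.hstack([a,b]).astype(float)*2,0,255).astype(np.uint8);cv2.imwrite("pics/held2.png",im)
```

```text
grasp px in crop [220.7793481  141.80882768]
```

View pics/held2.png

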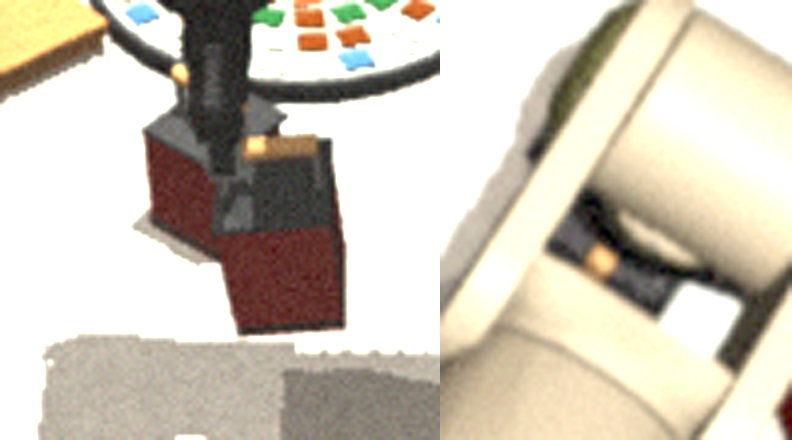

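Call:
arm_command --steps '[{"delta_pos":[0,0,-20],"dr":[0,0,0]},{"delta_pos":[0,0,-30],"dr":[0,0,0]},{"delta_pos":[0,0,-20],"dr":[0,0,0]},{"delta_pos":[0,0,-12],"dr":[0,0,0]},{"delta_pos":[0,0,0],"dr":[0,0,0]},{"delta_pos":[0,0,0],"dr":[0,0,0]}]'

```text
time_s: 48.2
position: [0.5307, -0.2235, 0.1421]
tool_rot: [[0.583, 0.812, 0.001], [0.812, -0.583, -0.001], [-0.0, 0.001, -1.0]]
ft_force: [1.9, -0.7, -1.7]
grip_width: 0.0098
```

Call:
arm_command --steps '[{"delta_pos":[0,0,-4],"dr":[0,0,0]},{"delta_pos":[0,0,0],"dr":[0,0,0]}]'

```text
time_s: 48.4
position: [0.5304, -0.2232, 0.1376]
tool_rot: [[0.583, 0.812, 0.001], [0.812, -0.583, -0.0], [0.0, 0.001, -1.0]]
ft_force: [0.1, 0.5, -2.3]
grip_width: 0.0094
```

Call:
arm_command --steps '[{"delta_pos":[0,0,-3],"dr":[0,0,0]},{"delta_pos":[0,0,0],"dr":[0,0,0]}]'

```text
time_s: 48.6
position: [0.5303, -0.2231, 0.1342]
tool_rot: [[0.583, 0.812, -0.0], [0.812, -0.583, 0.0], [0.0, -0.0, -1.0]]
ft_force: [0.5, 0.7, -2.1]
grip_width: 0.0098
```

Call:
arm_command --steps '[{"delta_pos":[0,0,-3],"dr":[0,0,0]},{"delta_pos":[0,0,0],"dr":[0,0,0]}]'

```text
time_s: 48.8
position: [0.5305, -0.2233, 0.1314]
tool_rot: [[0.583, 0.812, 0.001], [0.812, -0.583, -0.0], [-0.0, 0.001, -1.0]]
ft_force: [0.1, 0.6, -1.8]
grip_width: 0.0093
```

Call:
arm_command --steps '[{"delta_pos":[0,0,-2],"dr":[0,0,0]},{"delta_pos":[0,0,0],"dr":[0,0,0]}]'

```text
time_s: 49.0
position: [0.5313, -0.2239, 0.1312]
tool_rot: [[0.583, 0.812, 0.004], [0.812, -0.583, -0.003], [0.0, 0.005, -1.0]]
ft_force: [-0.2, 0.6, 11.5]
grip_width: 0.0096
```

Call:
arm_command --steps '[{"delta_pos":[0,0,1],"dr":[0,0,0]},{"delta_pos":[0,0,0],"dr":[0,0,0]},{"delta_pos":[0,0,0],"dr":[0,0,0]},{"delta_pos":[0,0,0],"dr":[0,0,0]},{"delta_pos":[0,0,15],"dr":[0,0,0]},{"delta_pos":[0,0,25],"dr":[0,0,0]},{"delta_pos":[0,0,40],"dr":[0,0,0]},{"delta_pos":[-5,30,20],"dr":[0,0,0]},{"delta_pos":[-10,40,0],"dr":[0,0,0]},{"delta_pos":[-20,40,0],"dr":[0,0,0]},{"delta_pos":[-20,40,0],"dr":[0,0,0]},{"delta_pos":[-20,40,0],"dr":[0,0,0]},{"delta_pos":[-20,40,0],"dr":[0,0,0]},{"delta_pos":[0,0,0],"dr":[0,0,0]}]' --grip 0.4

```text
time_s: 50.4
position: [0.4328, 0.0104, 0.2305]
tool_rot: [[0.58, 0.815, -0.001], [0.815, -0.58, 0.001], [0.0, -0.001, -1.0]]
ft_force: [-0.2, -1.3, -0.1]
grip_width: 0.0344
```

Run:
```python
from rig import env
from h import *
o=show(env);c=env.get_calibration("top");s=env.get_calibration("scene")
handles(env,c,s)
```

```text
t 50.4 q [-14.4  11.3  93.8   0.   75.  -69. ] p [0.4328 0.0104 0.2305] F [-0.18 -1.31 -0.09] w 0.0344
top (442.8, 250.9) [ 6.6 23.7] [ 0.4408 -0.3841] len 0.063 yaw 15.2
top (371.8, 231.5) [ 6.4 23.3] [ 0.4956 -0.1992] len 0.063 yaw 54.3
scene (320.0, 207.0) [44. 14.] [ 0.5968 -0.0023] len 0.099 yaw 55.0
scene (229.5, 199.5) [9. 9.] [ 0.7448 -0.1406] len 0.018 yaw 6.5
scene (307.0, 141.5) [ 5. 24.] [ 0.4988 -0.195 ] len 0.062 yaw 55.2
scene (285.7, 96.6) [21.5  4.9] [ 0.4427 -0.3827] len 0.071 yaw 17.1
scene (238.5, 91.5) [13. 27.] [ 0.5411 -0.4786] len 0.077 yaw 55.5
```

Call:
arm_command --steps '[{"delta_pos":[5,-20,0],"dr":[0,0,0]},{"delta_pos":[10,-40,0],"dr":[0,0,0]},{"delta_pos":[12,-40,0],"dr":[0,0,0]},{"delta_pos":[12,-40,0],"dr":[0,0,0]},{"delta_pos":[12,-40,0],"dr":[0,0,0]},{"delta_pos":[13,-27.4,0],"dr":[0,0,0]},{"delta_pos":[0,0,-20],"dr":[0,0,0]},{"delta_pos":[0,0,-30],"dr":[0,0,0]},{"delta_pos":[0,0,0],"dr":[0,0,0]},{"delta_pos":[0,0,0],"dr":[0,0,0]},{"delta_pos":[0,0,0],"dr":[0,0,0]}]' --grip 0.35

```text
time_s: 51.6
position: [0.4999, -0.2013, 0.1817]
tool_rot: [[0.584, 0.812, 0.002], [0.812, -0.584, -0.001], [-0.0, 0.002, -1.0]]
ft_force: [0.4, 0.6, 0.3]
grip_width: 0.0296
```

Run:
```python
from rig import env
from h import *
o=show(env);print(o["tool_rot"].round(3))
```

```text
t 51.6 q [-34.5  24.3  83.   -0.   72.6 -88.8] p [ 0.4999 -0.2013  0.1817] F [0.44 0.61 0.28] w 0.0296
[[ 0.584  0.812  0.002]
 [ 0.812 -0.584 -0.001]
 [-0.     0.002 -1.   ]]
```

Call:
arm_command --steps '[{"delta_pos":[-3,4,-15],"dr":[0,0,0]},{"delta_pos":[0,0,-25],"dr":[0,0,0]},{"delta_pos":[0,0,-15],"dr":[0,0,0]},{"delta_pos":[0,0,-8],"dr":[0,0,0]},{"delta_pos":[0,0,0],"dr":[0,0,0]},{"delta_pos":[0,0,0],"dr":[0,0,0]}]'

```text
time_s: 52.2
position: [0.4969, -0.1969, 0.1184]
tool_rot: [[0.583, 0.812, 0.002], [0.812, -0.583, -0.001], [-0.0, 0.002, -1.0]]
ft_force: [-0.0, -0.3, -0.7]
grip_width: 0.0299
```

Call:
arm_command --steps '[{"delta_pos":[0,0,0],"dr":[0,0,0]},{"delta_pos":[0,0,0],"dr":[0,0,0]},{"delta_pos":[0,0,0],"dr":[0,0,0]},{"delta_pos":[0,0,0],"dr":[0,0,0]}]' --grip 0 --squeeze 40

```text
time_s: 52.6
position: [0.4967, -0.197, 0.1183]
tool_rot: [[0.583, 0.812, 0.002], [0.812, -0.583, -0.002], [-0.0, 0.002, -1.0]]
ft_force: [-2.2, -0.9, 5.9]
grip_width: 0.0127
```

Call:
arm_command --steps '[{"delta_pos":[0,0,0],"dr":[0,0,0]},{"delta_pos":[0,0,0],"dr":[0,0,0]}]'

```text
time_s: 52.8
position: [0.4967, -0.197, 0.1183]
tool_rot: [[0.583, 0.812, 0.002], [0.812, -0.583, -0.001], [-0.0, 0.002, -1.0]]
ft_force: [-0.2, -2.1, 7.0]
grip_width: 0.0127
```

Call:
arm_command --steps '[{"delta_pos":[0,0,3],"dr":[0,0,0]},{"delta_pos":[0,0,3],"dr":[0,0,0]},{"delta_pos":[0,0,0],"dr":[0,0,0]},{"delta_pos":[0,0,0],"dr":[0,0,0]}]'

```text
time_s: 53.2
position: [0.4962, -0.1964, 0.1232]
tool_rot: [[0.583, 0.812, -0.0], [0.812, -0.583, 0.0], [0.0, -0.0, -1.0]]
ft_force: [0.9, -0.2, -2.0]
grip_width: 0.0131
```

Run:
```python
from rig import env
from h import *
o=show(env);weigh(env,6)
```

```text
t 53.2 q [-34.3  27.8  88.2   0.   64.  -88.6] p [ 0.4962 -0.1964  0.1232] F [ 0.89 -0.17 -1.97] w 0.0131
F mean [ 0.224 -0.221 -1.991] sd [0.267 0.424 0.302] eff [ 7.0000e-03 -4.6791e+01 -1.9033e+01  0.0000e+00 -3.0000e-03 -0.0000e+00
  1.3000e-02 -2.5000e-02  9.0000e-03] sd [0.001 0.054 0.025 0.    0.001 0.    0.033 0.03  0.025] q [-34.32  27.82  88.19   0.    64.   -88.64]
```

Call:
arm_command --steps '[{"delta_pos":[0,0,15],"dr":[0,0,0]},{"delta_pos":[0,0,25],"dr":[0,0,0]},{"delta_pos":[0,5,35],"dr":[0,0,0]},{"delta_pos":[5,15,35],"dr":[0,0,0]},{"delta_pos":[7,25,35],"dr":[0,0,0]},{"delta_pos":[8,30,35],"dr":[0,0,0]},{"delta_pos":[8,30,35],"dr":[0,0,0]},{"delta_pos":[8,30,24],"dr":[0,0,0]},{"delta_pos":[8,30,0],"dr":[0,0,0]},{"delta_pos":[8,30,0],"dr":[0,0,0]},{"delta_pos":[8,30,0],"dr":[0,0,0]},{"delta_pos":[8,30,0],"dr":[0,0,0]},{"delta_pos":[8,30,0],"dr":[0,0,0]},{"delta_pos":[8,30,0],"dr":[0,0,0]},{"delta_pos":[3,21,0],"dr":[0,0,0]},{"delta_pos":[0,10,0],"dr":[0,0,0]},{"delta_pos":[0,0,0],"dr":[0,0,0]},{"delta_pos":[0,0,0],"dr":[0,0,0]}]' --squeeze 50

```text
time_s: 55.3
position: [0.5832, 0.1487, 0.3623]
tool_rot: [[0.584, 0.812, -0.0], [0.812, -0.584, -0.0], [-0.0, 0.0, -1.0]]
ft_force: [-0.5, -0.2, -2.2]
grip_width: 0.0123
```

```bash
cat > plan.py <<'E'
from rig import env
from kin import *
import sys
def rows(J,phi,seq):
    o=env.observe();p=np.array(o["position"]);r=np.array(o["tool_rot"]);tx=r[:,0]
    P=fit()[0].x;q=np.array(o["q"]);p0=p
    for th,z in seq:
        t,Rm=pour_pose(J,phi,th,z);qn,e=ik(P,t,Rm,q);print(th,"target",t.round(4),"delta mm",((t-p0)*1000).round(1),"dq",np.abs(qn-q).max().round(1),"err",round(e,4),"q",qn.round(0));p0=t;q=qn
E
python3 - <<'E'
from plan import *
o=show(env);c=env.get_calibration("top");print(o["tool_rot"][:,0].round(3),collar(c,env.get_image("top")))
rows((.560,.1215),54.3,[(0,.36),(15,.345),(30,.325),(45,.30),(60,.275),(75,.25),(90,.235),(105,.222),(110,.22)])
E
```

```text
t 55.3 q [  3.1  24.8  51.9  -0.  103.3 -51.2] p [0.5832 0.1487 0.3623] F [-0.48 -0.21 -2.19] w 0.0123
[ 0.584  0.812 -0.   ] [(np.float32(247.125), np.float32(207.625), np.float32(26.225), array([0.5587, 0.1246]))]
0 target [0.5833 0.154  0.363 ] delta mm [0.1 5.5 0.6] dq 0.5 err 0.0 q [  4.  25.  52.   0. 103. -51.]
15 target [0.5742 0.1413 0.3479] delta mm [ -9.1 -12.7 -15.1] dq 15.3 err 0.0 q [ -3.  19.  65.  13.  88. -57.]
30 target [0.5642 0.1273 0.3276] delta mm [-10.1 -14.  -20.3] dq 15.2 err 0.0 q [-10.  15.  78.  28.  75. -69.]
45 target [0.5538 0.1129 0.3021] delta mm [-10.4 -14.4 -25.5] dq 18.9 err 0.0 q [-18.  14.  90.  47.  68. -87.]
60 target [0.5439 0.0991 0.2765] delta mm [ -9.9 -13.8 -25.6] dq 22.3 err 0.0 q [ -25.   16.  101.   67.   68. -110.]
75 target [0.535  0.0868 0.2508] delta mm [ -8.8 -12.3 -25.7] dq 21.3 err 0.0 q [ -30.   23.  110.   82.   76. -131.]
90 target [0.5279 0.0768 0.235 ] delta mm [ -7.1  -9.9 -15.8] dq 16.1 err 0.0 q [ -33.   32.  115.   92.   89. -147.]
105 target [0.523  0.07   0.2212] delta mm [ -4.9  -6.9 -13.8] dq 14.6 err 0.0 q [ -33.   43.  117.   98.  103. -159.]
110 target [0.5219 0.0684 0.219 ] delta mm [-1.1 -1.5 -2.2] dq 5.0 err 0.0 q [ -33.   46.  117.   99.  108. -162.]
```

Call:
arm_command --steps '[{"delta_pos":[-3,5,0],"dr":[0,0,5.4]},{"delta_pos":[-4,5,0],"dr":[0,0,5.3]},{"delta_pos":[0,0,0],"dr":[0,0,0]},{"delta_pos":[0,0,0],"dr":[0,0,0]}]'

```text
time_s: 55.75
position: [0.5764, 0.1586, 0.3625]
tool_rot: [[0.425, 0.905, 0.0], [0.905, -0.425, -0.0], [-0.0, 0.0, -1.0]]
ft_force: [-0.2, 0.1, -2.4]
grip_width: 0.0127
```

Call:
arm_command --steps '[{"delta_pos":[-2.2,-4.7,-5],"dr":[4.53,-2.11,0]},{"delta_pos":[-2.2,-4.7,-5],"dr":[4.53,-2.11,0]},{"delta_pos":[-2.2,-4.7,-5],"dr":[4.53,-2.11,0]},{"delta_pos":[-2.4,-5.2,-6.7],"dr":[4.53,-2.11,0]},{"delta_pos":[-2.4,-5.2,-6.7],"dr":[4.53,-2.11,0]},{"delta_pos":[-2.4,-5.2,-6.7],"dr":[4.53,-2.11,0]},{"delta_pos":[-2.5,-5.4,-8.5],"dr":[4.53,-2.11,0]},{"delta_pos":[-2.5,-5.4,-8.5],"dr":[4.53,-2.11,0]},{"delta_pos":[-2.5,-5.4,-8.5],"dr":[4.53,-2.11,0]},{"delta_pos":[-2.4,-5.1,-8.5],"dr":[4.53,-2.11,0]},{"delta_pos":[-2.4,-5.1,-8.5],"dr":[4.53,-2.11,0]},{"delta_pos":[-2.4,-5.1,-8.5],"dr":[4.53,-2.11,0]},{"delta_pos":[-2.1,-4.6,-8.5],"dr":[4.53,-2.11,0]},{"delta_pos":[-2.1,-4.6,-8.5],"dr":[4.53,-2.11,0]},{"delta_pos":[-2.1,-4.6,-8.5],"dr":[4.53,-2.11,0]},{"delta_pos":[0,0,0],"dr":[0,0,0]},{"delta_pos":[0,0,0],"dr":[0,0,0]}]'

```text
time_s: 57.45
position: [0.5419, 0.0838, 0.2507]
tool_rot: [[0.112, 0.906, 0.408], [0.237, -0.423, 0.874], [0.965, -0.001, -0.262]]
ft_force: [0.2, 0.4, -1.4]
grip_width: 0.0126
```

Run:
```python
from plan import *
o=show(env);print(o["tool_rot"].round(3), "wt",np.round(o["wrist_torque"],3))
rows((.5595,.1225),65,[(75,.25),(90,.235),(105,.222),(110,.22)])
S=env.get_image("scene");cv2.imwrite("pics/pour1s.png",S)
```

```text
t 57.45 q [ -30.    26.2  102.4   75.    84.4 -128.5] p [0.5419 0.0838 0.2507] F [ 0.16  0.35 -1.38] w 0.0126
[[ 0.112  0.906  0.408]
 [ 0.237 -0.423  0.874]
 [ 0.965 -0.001 -0.262]] wt [-0.766  0.402  0.025]
75 target [0.5414 0.0837 0.2508] delta mm [-0.5 -0.1  0.1] dq 0.2 err 0.0 q [ -30.   26.  103.   75.   85. -129.]
90 target [0.5363 0.0727 0.235 ] delta mm [ -5.2 -11.1 -15.8] dq 12.7 err 0.0 q [ -33.   34.  107.   84.   95. -141.]
105 target [0.5327 0.065  0.2212] delta mm [ -3.6  -7.7 -13.8] dq 12.0 err 0.0 q [ -33.   44.  109.   90.  107. -151.]
110 target [0.5319 0.0633 0.219 ] delta mm [-0.8 -1.7 -2.2] dq 4.2 err 0.0 q [ -32.   46.  109.   92.  111. -153.]
```

Call:
arm_command --steps '[{"delta_pos":[-1.3,-2.8,-4],"dr":[3.4,-1.58,0]},{"delta_pos":[-1.3,-2.8,-4],"dr":[3.4,-1.58,0]},{"delta_pos":[-1.3,-2.8,-4],"dr":[3.4,-1.58,0]},{"delta_pos":[-1.3,-2.7,-4],"dr":[3.4,-1.58,0]},{"delta_pos":[-0.9,-1.9,-3.4],"dr":[3.4,-1.58,0]},{"delta_pos":[-0.9,-1.9,-3.4],"dr":[3.4,-1.58,0]},{"delta_pos":[-0.9,-1.9,-3.4],"dr":[3.4,-1.58,0]},{"delta_pos":[-0.9,-2,-3.4],"dr":[3.4,-1.58,0]},{"delta_pos":[-0.8,-1.7,-2],"dr":[4.53,-2.11,0]},{"delta_pos":[0,0,0],"dr":[0,0,0]},{"delta_pos":[0,0,0],"dr":[0,0,0]},{"delta_pos":[0,0,0],"dr":[0,0,0]},{"delta_pos":[0,0,0],"dr":[0,0,0]},{"delta_pos":[0,0,0],"dr":[0,0,0]},{"delta_pos":[0,0,0],"dr":[0,0,0]},{"delta_pos":[0,0,0],"dr":[0,0,0]},{"delta_pos":[0,0,0],"dr":[0,0,0]}]'

```text
time_s: 59.2
position: [0.5319, 0.0639, 0.2191]
tool_rot: [[-0.143, 0.907, 0.397], [-0.309, -0.422, 0.852], [0.94, -0.001, 0.341]]
ft_force: [0.9, -0.7, -1.8]
grip_width: 0.0126
```

Run:
```python
from plan import *
o=show(env);print("wt",np.round(o["wrist_torque"],3))
S=env.get_image("scene");s=env.get_calibration("scene");T=env.get_image("top")
u,v=proj(s,[.56,.1225,.15]).astype(int);c=env.get_calibration("top");x,y=proj(c,[.56,.1225,.15]).astype(int)
cv2.imwrite("pics/pour1.png",np.clip(np.hstack([cv2.resize(S[v-75:v+75,u-75:u+75],(400,400),interpolation=cv2.INTER_CUBIC),cv2.resize(T[y-60:y+60,x-60:x+60],(400,400),interpolation=cv2.INTER_CUBIC)]).astype(float)*1.6,0,255).astype(np.uint8))
```

```text
t 59.2 q [ -32.1   46.4  108.6   92.3  111.  -153.3] p [0.5319 0.0639 0.2191] F [ 0.88 -0.74 -1.79] w 0.0126
wt [-0.759  0.349  0.043]
```

View pics/pour1.png

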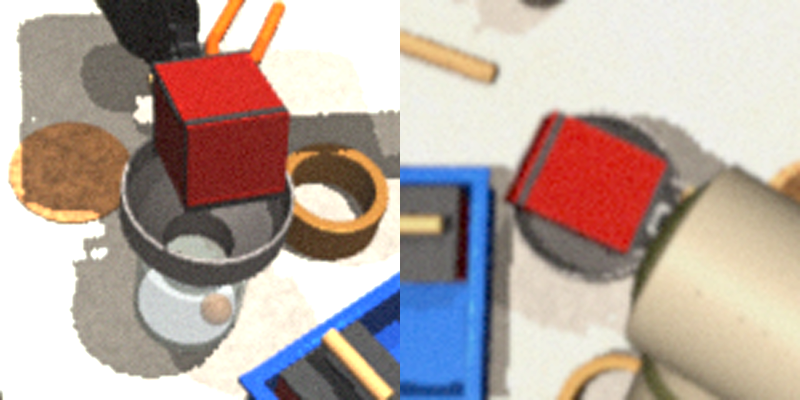

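Call:
arm_command --steps '[{"delta_pos":[0.8,1.7,4],"dr":[-4.53,2.11,0]},{"delta_pos":[1.2,2.6,6],"dr":[-4.53,2.11,0]},{"delta_pos":[1.2,2.6,6],"dr":[-4.53,2.11,0]},{"delta_pos":[1.2,2.5,6],"dr":[-4.53,2.11,0]},{"delta_pos":[1.7,3.7,6],"dr":[-4.53,2.11,0]},{"delta_pos":[1.7,3.7,6],"dr":[-4.53,2.11,0]},{"delta_pos":[1.8,3.7,6],"dr":[-4.53,2.11,0]},{"delta_pos":[2.1,4.6,8.5],"dr":[-4.53,2.11,0]},{"delta_pos":[2.1,4.6,8.5],"dr":[-4.53,2.11,0]},{"delta_pos":[2.1,4.6,8.5],"dr":[-4.53,2.11,0]},{"delta_pos":[2.4,5.1,8.5],"dr":[-4.53,2.11,0]},{"delta_pos":[2.4,5.1,8.5],"dr":[-4.53,2.11,0]},{"delta_pos":[2.4,5.1,8.5],"dr":[-4.53,2.11,0]},{"delta_pos":[2.5,5.4,8.5],"dr":[-4.53,2.11,0]},{"delta_pos":[2.5,5.4,8.5],"dr":[-4.53,2.11,0]},{"delta_pos":[2.5,5.4,8.5],"dr":[-4.53,2.11,0]},{"delta_pos":[2.4,5.2,6.7],"dr":[-4.53,2.11,0]},{"delta_pos":[2.4,5.2,6.7],"dr":[-4.53,2.11,0]},{"delta_pos":[2.4,5.2,6.7],"dr":[-4.53,2.11,0]}]'

```text
time_s: 61.2
position: [0.5692, 0.1455, 0.3558]
tool_rot: [[0.41, 0.906, 0.107], [0.876, -0.423, 0.231], [0.255, -0.001, -0.967]]
ft_force: [-0.0, -0.1, -1.2]
grip_width: 0.0124
```

Call:
arm_command --steps '[{"delta_pos":[2.2,4.7,5],"dr":[-4.53,2.11,0]},{"delta_pos":[2.2,4.7,5],"dr":[-4.53,2.11,0]},{"delta_pos":[2.2,4.7,5],"dr":[-4.53,2.11,0]},{"delta_pos":[0,0,0],"dr":[0,0,0]},{"delta_pos":[0,0,0],"dr":[0,0,0]},{"delta_pos":[0,0,0],"dr":[0,0,0]}]'

```text
time_s: 61.8
position: [0.576, 0.1589, 0.3703]
tool_rot: [[0.423, 0.906, -0.001], [0.906, -0.423, 0.001], [0.001, -0.001, -1.0]]
ft_force: [-0.1, -1.0, -0.6]
grip_width: 0.013
```

Run:
```python
from plan import *
o=show(env);print(o["tool_rot"].round(3));weigh(env,8);print(env.observe()["position"])
```

```text
t 61.8 q [ 4.000e+00  2.420e+01  5.160e+01  1.000e-01  1.042e+02 -6.090e+01] p [0.576  0.1589 0.3703] F [-0.07 -0.96 -0.58] w 0.013
[[ 0.423  0.906 -0.001]
 [ 0.906 -0.423  0.001]
 [ 0.001 -0.001 -1.   ]]
F mean [-0.077  0.01  -1.599] sd [0.233 0.445 0.526] eff [ 4.9000e-02 -4.9855e+01 -2.5566e+01  1.4000e-02 -1.0000e-02 -3.0000e-03
 -1.6000e-02  4.0000e-03  2.0000e-03] sd [0.148 0.133 0.022 0.011 0.004 0.001 0.021 0.022 0.019] q [ 4.1100e+00  2.4280e+01  5.1470e+01  2.0000e-02  1.0425e+02 -6.0860e+01]
[0.57629386 0.15926213 0.37078508]
```

Call:
arm_command --steps '[{"delta_pos":[-11,20,0],"dr":[0,0,-6]},{"delta_pos":[-11,20,0],"dr":[0,0,-6]},{"delta_pos":[-11,20,0],"dr":[0,0,-6]},{"delta_pos":[-11,20,0],"dr":[0,0,-6]},{"delta_pos":[-11,20,0],"dr":[0,0,-6]},{"delta_pos":[-11,20,0],"dr":[0,0,-6]},{"delta_pos":[-11,20,0],"dr":[0,0,-6]},{"delta_pos":[-11,20,0],"dr":[0,0,-6]},{"delta_pos":[-11,20,0],"dr":[0,0,-6]},{"delta_pos":[-12,24,0],"dr":[0,0,-6]},{"delta_pos":[0,0,0],"dr":[0,0,-6]},{"delta_pos":[0,0,-25],"dr":[0,0,0]},{"delta_pos":[0,0,-35],"dr":[0,0,0]},{"delta_pos":[0,0,-35],"dr":[0,0,0]},{"delta_pos":[0,0,-25],"dr":[0,0,0]},{"delta_pos":[0,0,-20],"dr":[0,0,0]},{"delta_pos":[0,0,0],"dr":[0,0,0]},{"delta_pos":[0,0,0],"dr":[0,0,0]},{"delta_pos":[0,0,0],"dr":[0,0,0]}]'

```text
time_s: 64.1
position: [0.4658, 0.3637, 0.2322]
tool_rot: [[1.0, -0.018, 0.003], [-0.018, -1.0, 0.001], [0.003, -0.001, -1.0]]
ft_force: [-0.1, 0.4, -2.1]
grip_width: 0.0121
```

Run:
```python
from plan import *
o=show(env);print(o["tool_rot"][:,0].round(3))
```

```text
t 64.1 q [26.5 26.7 69.8 -0.  83.3 27.5] p [0.4658 0.3637 0.2322] F [-0.07  0.37 -2.06] w 0.0121
[ 1.    -0.018  0.003]
```

Call:
arm_command --steps '[{"delta_pos":[0,0,-20],"dr":[0,0,0]},{"delta_pos":[0,0,-25],"dr":[0,0,0]},{"delta_pos":[0,0,-25],"dr":[0,0,0]},{"delta_pos":[0,0,-18],"dr":[0,0,0]},{"delta_pos":[0,0,-10],"dr":[0,0,0]},{"delta_pos":[0,0,0],"dr":[0,0,0]},{"delta_pos":[0,0,0],"dr":[0,0,0]}]'

```text
time_s: 64.8
position: [0.4659, 0.3637, 0.134]
tool_rot: [[1.0, -0.018, 0.002], [-0.018, -1.0, 0.001], [0.002, -0.001, -1.0]]
ft_force: [0.9, -0.4, -0.4]
grip_width: 0.0126
```

Call:
arm_command --steps '[{"delta_pos":[0,0,-4],"dr":[0,0,0]},{"delta_pos":[0,0,-4],"dr":[0,0,0]},{"delta_pos":[0,0,0],"dr":[0,0,0]},{"delta_pos":[0,0,0],"dr":[0,0,0]}]'

```text
time_s: 65.2
position: [0.4654, 0.3634, 0.1248]
tool_rot: [[1.0, -0.018, 0.0], [-0.018, -1.0, 0.0], [0.0, -0.0, -1.0]]
ft_force: [0.3, -0.9, -2.3]
grip_width: 0.0128
```

Call:
arm_command --steps '[{"delta_pos":[0,0,-2],"dr":[0,0,0]},{"delta_pos":[0,0,-1],"dr":[0,0,0]},{"delta_pos":[0,0,0],"dr":[0,0,0]},{"delta_pos":[0,0,0],"dr":[0,0,0]}]'

```text
time_s: 65.6
position: [0.4656, 0.3639, 0.1234]
tool_rot: [[1.0, -0.017, 0.002], [-0.017, -1.0, 0.001], [0.002, -0.002, -1.0]]
ft_force: [-3.6, 0.2, 10.6]
grip_width: 0.0123
```

Call:
arm_command --steps '[{"delta_pos":[0,0,1],"dr":[0,0,0]},{"delta_pos":[0,0,0],"dr":[0,0,0]},{"delta_pos":[0,0,0],"dr":[0,0,0]},{"delta_pos":[0,0,0],"dr":[0,0,0]},{"delta_pos":[0,0,15],"dr":[0,0,0]},{"delta_pos":[0,0,25],"dr":[0,0,0]},{"delta_pos":[0,0,40],"dr":[0,0,0]},{"delta_pos":[0,0,40],"dr":[0,0,0]},{"delta_pos":[0,0,35],"dr":[0,0,0]}]' --grip 0.37

```text
time_s: 66.5
position: [0.4653, 0.3634, 0.2797]
tool_rot: [[1.0, -0.018, 0.001], [-0.018, -1.0, 0.0], [0.001, -0.0, -1.0]]
ft_force: [-0.2, 0.9, -0.6]
grip_width: 0.0317
```

Call:
arm_command --steps '[{"delta_pos":[0,-20,0],"dr":[0,0,0.9]},{"delta_pos":[-1.4,-40,0],"dr":[0,0,0.9]},{"delta_pos":[-1.4,-40,0],"dr":[0,0,0.9]},{"delta_pos":[-1.4,-40,0],"dr":[0,0,0.9]},{"delta_pos":[-1.4,-40,0],"dr":[0,0,0.9]},{"delta_pos":[-1.4,-40,0],"dr":[0,0,0.9]},{"delta_pos":[-1.4,-40,0],"dr":[0,0,0.9]},{"delta_pos":[-1.4,-40,0],"dr":[0,0,0.9]},{"delta_pos":[-1.4,-40,0],"dr":[0,0,0.9]},{"delta_pos":[-1.4,-40,0],"dr":[0,0,0.9]},{"delta_pos":[-1.4,-40,0],"dr":[0,0,0.9]},{"delta_pos":[-1.4,-40,0],"dr":[0,0,0.9]},{"delta_pos":[-1.4,-40,0],"dr":[0,0,0.9]},{"delta_pos":[-1.4,-40,0],"dr":[0,0,0.9]},{"delta_pos":[-1.4,-40,0],"dr":[0,0,0.9]},{"delta_pos":[-1.4,-40,0],"dr":[0,0,0.9]},{"delta_pos":[-1.4,-40,0],"dr":[0,0,0.9]},{"delta_pos":[-1.4,-40,0],"dr":[0,0,0.9]},{"delta_pos":[-0.5,-40,0],"dr":[0,0,0.7]},{"delta_pos":[0,-8,0],"dr":[0,0,0]}]'

```text
time_s: 68.5
position: [0.4403, -0.3881, 0.2766]
tool_rot: [[0.963, 0.271, -0.001], [0.271, -0.963, 0.0], [-0.001, -0.0, -1.0]]
ft_force: [-0.3, 0.9, -0.1]
grip_width: 0.0323
```

Call:
arm_command --steps '[{"delta_pos":[0,0,-40],"dr":[0,0,0]},{"delta_pos":[0,0,-30],"dr":[0,0,0]},{"delta_pos":[0,0,0],"dr":[0,0,0]},{"delta_pos":[0,0,0],"dr":[0,0,0]},{"delta_pos":[0,0,0],"dr":[0,0,0]}]'

```text
time_s: 69.0
position: [0.4416, -0.3849, 0.2098]
tool_rot: [[0.962, 0.274, 0.002], [0.274, -0.962, -0.003], [0.001, 0.003, -1.0]]
ft_force: [-0.3, 0.1, 0.2]
grip_width: 0.0315
```

Run:
```python
from plan import *
o=show(env);print(o["tool_rot"].round(3));c=env.get_calibration("top");T=env.get_image("top");print(collar(c,T))
cv2.imwrite("pics/top5.png",T);cv2.imwrite("pics/scene5.png",env.get_image("scene"));print(env.observe()["position"])
```

```text
t 69.0 q [-52.6  27.2  72.8   0.   79.8 -68.6] p [ 0.4416 -0.3849  0.2098] F [-0.34  0.1   0.2 ] w 0.0315
[[ 0.962  0.274  0.002]
 [ 0.274 -0.962 -0.003]
 [ 0.001  0.003 -1.   ]]
[(np.float32(247.625), np.float32(206.625), np.float32(24.85), array([0.5613, 0.1233]))]
[ 0.441489   -0.38479191  0.20948171]
```

Call:
arm_command --steps '[{"delta_pos":[0,0,-20],"dr":[0,0,0]},{"delta_pos":[0,0,-30],"dr":[0,0,0]},{"delta_pos":[0,0,-25],"dr":[0,0,0]},{"delta_pos":[0,0,-16],"dr":[0,0,0]},{"delta_pos":[0,0,0],"dr":[0,0,0]},{"delta_pos":[0,0,0],"dr":[0,0,0]}]'

```text
time_s: 69.7
position: [0.4414, -0.385, 0.1179]
tool_rot: [[0.962, 0.274, 0.001], [0.274, -0.962, -0.001], [0.001, 0.002, -1.0]]
ft_force: [-0.0, 0.1, 0.4]
grip_width: 0.0314
```

Call:
arm_command --steps '[{"delta_pos":[0,0,0],"dr":[0,0,0]},{"delta_pos":[0,0,0],"dr":[0,0,0]},{"delta_pos":[0,0,0],"dr":[0,0,0]},{"delta_pos":[0,0,0],"dr":[0,0,0]},{"delta_pos":[0,0,0],"dr":[0,0,0]},{"delta_pos":[0,0,3],"dr":[0,0,0]},{"delta_pos":[0,0,5],"dr":[0,0,0]},{"delta_pos":[0,0,15],"dr":[0,0,0]},{"delta_pos":[0,0,25],"dr":[0,0,0]},{"delta_pos":[0,0,25],"dr":[0,0,0]},{"delta_pos":[0,0,10],"dr":[0,0,0]},{"delta_pos":[0,0,0],"dr":[0,0,0]},{"delta_pos":[0,0,0],"dr":[0,0,0]},{"delta_pos":[0,0,0],"dr":[0,0,0]}]' --grip 0 --squeeze 50

```text
time_s: 71.1
position: [0.4407, -0.3842, 0.1983]
tool_rot: [[0.962, 0.274, -0.002], [0.274, -0.962, 0.002], [-0.001, -0.003, -1.0]]
ft_force: [-0.1, -0.0, -1.7]
grip_width: 0.0125
```

Call:
arm_command --steps '[{"delta_pos":[0,0,0],"dr":[0,0,0]}]'

```text
time_s: 71.2
position: [0.4408, -0.3843, 0.1986]
tool_rot: [[0.962, 0.274, -0.001], [0.274, -0.962, 0.002], [-0.001, -0.002, -1.0]]
ft_force: [0.1, -0.1, -2.1]
grip_width: 0.0125
```

Call:
arm_command --steps '[{"delta_pos":[0,0,0],"dr":[0,0,0]}]'

```text
time_s: 71.3
position: [0.4409, -0.3844, 0.199]
tool_rot: [[0.962, 0.274, -0.001], [0.274, -0.962, 0.001], [-0.0, -0.001, -1.0]]
ft_force: [-0.4, -0.1, -2.8]
grip_width: 0.0126
```

Call:
arm_command --steps '[{"delta_pos":[0,0,0],"dr":[0,0,0]}]'

```text
time_s: 71.4
position: [0.441, -0.3845, 0.1994]
tool_rot: [[0.962, 0.274, -0.0], [0.274, -0.962, 0.001], [-0.0, -0.001, -1.0]]
ft_force: [-0.4, -0.0, -2.4]
grip_width: 0.0129
```

Call:
arm_command --steps '[{"delta_pos":[0,0,0],"dr":[0,0,0]}]'

```text
time_s: 71.5
position: [0.441, -0.3846, 0.1996]
tool_rot: [[0.962, 0.274, -0.0], [0.274, -0.962, 0.0], [0.0, -0.0, -1.0]]
ft_force: [-0.1, -0.1, -2.5]
grip_width: 0.0124
```

Run:
```python
from plan import *
o=show(env);print(np.round(o["joint_efforts"],3),np.round(o["wrist_torque"],3))
q=np.radians(o["q"]);S=q[1]+q[2];print("W from j3",(-o["joint_efforts"][2]-6.5*np.cos(S)-24.057*np.sin(S))/(.103*np.cos(S)+.351*np.sin(S)),np.degrees(S))
```

```text
t 71.5 q [-52.7  27.7  73.7   0.   78.6 -68.6] p [ 0.441  -0.3846  0.1996] F [-0.15 -0.07 -2.46] w 0.0124
[-6.0000e-03 -5.0661e+01 -2.2943e+01  1.3000e-02 -1.0000e-03  1.0000e-03] [ 0.028  0.05  -0.02 ]
W from j3 2.0120712511535865 101.43177261895123
```

Call:
arm_command --steps '[{"delta_pos":[4,10,20],"dr":[0,0,2]},{"delta_pos":[6,20,30],"dr":[0,0,3]},{"delta_pos":[8,30,30],"dr":[0,0,3]},{"delta_pos":[8,35,30],"dr":[0,0,3]},{"delta_pos":[8,35,30],"dr":[0,0,3]},{"delta_pos":[8,35,23.4],"dr":[0,0,3]},{"delta_pos":[8,35,0],"dr":[0,0,3]},{"delta_pos":[8,35,0],"dr":[0,0,3]},{"delta_pos":[8,35,0],"dr":[0,0,3]},{"delta_pos":[8,35,0],"dr":[0,0,3]},{"delta_pos":[8,35,0],"dr":[0,0,3]},{"delta_pos":[8,35,0],"dr":[0,0,3]},{"delta_pos":[8,35,0],"dr":[0,0,3]},{"delta_pos":[8,35,0],"dr":[0,0,3]},{"delta_pos":[8,35,0],"dr":[0,0,3]},{"delta_pos":[8,33,0],"dr":[0,0,3]},{"delta_pos":[8,20,0],"dr":[0,0,2.1]},{"delta_pos":[6.4,10.6,0],"dr":[0,0,0]},{"delta_pos":[0,0,0],"dr":[0,0,0]},{"delta_pos":[0,0,0],"dr":[0,0,0]}]'

```text
time_s: 73.5
position: [0.5774, 0.1582, 0.3629]
tool_rot: [[0.424, 0.906, -0.0], [0.906, -0.424, -0.0], [-0.0, -0.0, -1.0]]
ft_force: [0.4, 0.1, -3.2]
grip_width: 0.0126
```

Run:
```python
from plan import *
o=show(env);print(o["tool_rot"].round(3));c=env.get_calibration("top");print(collar(c,env.get_image("top")))
```

```text
t 73.5 q [  4.   24.4  52.4  -0.  103.1 -60.9] p [0.5774 0.1582 0.3629] F [ 0.44  0.12 -3.18] w 0.0126
[[ 0.424  0.906 -0.   ]
 [ 0.906 -0.424 -0.   ]
 [-0.    -0.    -1.   ]]
[]
```

Call:
arm_command --steps '[{"delta_pos":[-2.2,-4.7,-5],"dr":[4.53,-2.11,0]},{"delta_pos":[-2.2,-4.7,-5],"dr":[4.53,-2.11,0]},{"delta_pos":[-2.2,-4.7,-5],"dr":[4.53,-2.11,0]},{"delta_pos":[-2.4,-5.2,-6.7],"dr":[4.53,-2.11,0]},{"delta_pos":[-2.4,-5.2,-6.7],"dr":[4.53,-2.11,0]},{"delta_pos":[-2.4,-5.2,-6.7],"dr":[4.53,-2.11,0]},{"delta_pos":[-2.5,-5.4,-8.5],"dr":[4.53,-2.11,0]},{"delta_pos":[-2.5,-5.4,-8.5],"dr":[4.53,-2.11,0]},{"delta_pos":[-2.5,-5.4,-8.5],"dr":[4.53,-2.11,0]},{"delta_pos":[-2.4,-5.1,-8.5],"dr":[4.53,-2.11,0]},{"delta_pos":[-2.4,-5.1,-8.5],"dr":[4.53,-2.11,0]},{"delta_pos":[-2.4,-5.1,-8.5],"dr":[4.53,-2.11,0]},{"delta_pos":[-2.1,-4.6,-8.5],"dr":[4.53,-2.11,0]},{"delta_pos":[-2.1,-4.6,-8.5],"dr":[4.53,-2.11,0]},{"delta_pos":[-2.1,-4.6,-8.5],"dr":[4.53,-2.11,0]},{"delta_pos":[0,0,0],"dr":[0,0,0]},{"delta_pos":[0,0,0],"dr":[0,0,0]}]'

```text
time_s: 75.25
position: [0.5428, 0.0832, 0.2517]
tool_rot: [[0.111, 0.906, 0.409], [0.237, -0.424, 0.874], [0.965, -0.0, -0.262]]
ft_force: [0.7, 0.1, -2.5]
grip_width: 0.012
```

Run:
```python
from plan import *
o=show(env);print(o["tool_rot"][:,2].round(3), "wt",np.round(o["wrist_torque"],3))
rows((.5605,.123),65,[(75,.25)])
T=env.get_image("top");cv2.imwrite("pics/p2.png",T);print(collar(env.get_calibration("top"),T))
```

```text
t 75.25 q [ -30.1   26.2  102.2   75.    84.4 -128.3] p [0.5428 0.0832 0.2517] F [ 0.67  0.06 -2.52] w 0.012
[ 0.409  0.874 -0.262] wt [-0.879  0.4    0.031]
75 target [0.5424 0.0842 0.2508] delta mm [-0.4  1.  -0.9] dq 0.3 err 0.0 q [ -30.   26.  102.   75.   84. -129.]
[(np.float32(246.625), np.float32(206.625), np.float32(24.2), array([0.5613, 0.1259])), (np.float32(338.375), np.float32(240.625), np.float32(25.95), array([ 0.4697, -0.1064]))]
```

Call:
arm_command --steps '[{"delta_pos":[-1.3,-2.3,-4],"dr":[3.4,-1.58,0]},{"delta_pos":[-1.3,-2.3,-4],"dr":[3.4,-1.58,0]},{"delta_pos":[-1.3,-2.3,-4],"dr":[3.4,-1.58,0]},{"delta_pos":[-1.3,-2.2,-4],"dr":[3.4,-1.58,0]},{"delta_pos":[-0.9,-1.9,-3.4],"dr":[3.4,-1.58,0]},{"delta_pos":[-0.9,-1.9,-3.4],"dr":[3.4,-1.58,0]},{"delta_pos":[-0.9,-1.9,-3.4],"dr":[3.4,-1.58,0]},{"delta_pos":[-0.9,-2,-3.4],"dr":[3.4,-1.58,0]},{"delta_pos":[-0.8,-1.7,-2],"dr":[4.53,-2.11,0]},{"delta_pos":[0,0,0],"dr":[0,0,0]},{"delta_pos":[0,0,0],"dr":[0,0,0]},{"delta_pos":[0,0,0],"dr":[0,0,0]},{"delta_pos":[0,0,0],"dr":[0,0,0]},{"delta_pos":[0,0,0],"dr":[0,0,0]},{"delta_pos":[0,0,0],"dr":[0,0,0]},{"delta_pos":[0,0,0],"dr":[0,0,0]},{"delta_pos":[0,0,0],"dr":[0,0,0]}]'

```text
time_s: 77.0
position: [0.533, 0.0655, 0.2199]
tool_rot: [[-0.143, 0.907, 0.397], [-0.31, -0.422, 0.852], [0.94, -0.001, 0.341]]
ft_force: [-0.1, -0.2, -1.6]
grip_width: 0.0124
```

Call:
arm_command --steps '[{"delta_pos":[0,0,0],"dr":[2,-0.9,0]},{"delta_pos":[0,0,0],"dr":[-2,0.9,0]},{"delta_pos":[0,0,0],"dr":[2,-0.9,0]},{"delta_pos":[0,0,0],"dr":[-2,0.9,0]},{"delta_pos":[0,0,0],"dr":[0,0,0]},{"delta_pos":[0,0,0],"dr":[0,0,0]},{"delta_pos":[0,0,0],"dr":[0,0,0]},{"delta_pos":[0,0,0],"dr":[0,0,0]},{"delta_pos":[0,0,0],"dr":[0,0,0]},{"delta_pos":[0,0,0],"dr":[0,0,0]}]'

```text
time_s: 78.0
position: [0.533, 0.0656, 0.2199]
tool_rot: [[-0.143, 0.907, 0.397], [-0.31, -0.422, 0.852], [0.94, -0.001, 0.341]]
ft_force: [0.6, 0.6, -0.9]
grip_width: 0.0127
```

Call:
arm_command --steps '[{"delta_pos":[0.8,1.7,4],"dr":[-4.53,2.11,0]},{"delta_pos":[1.2,2.6,6],"dr":[-4.53,2.11,0]},{"delta_pos":[1.2,2.6,6],"dr":[-4.53,2.11,0]},{"delta_pos":[1.2,2.5,6],"dr":[-4.53,2.11,0]},{"delta_pos":[1.7,3.2,6],"dr":[-4.53,2.11,0]},{"delta_pos":[1.7,3.2,6],"dr":[-4.53,2.11,0]},{"delta_pos":[1.8,3.2,6],"dr":[-4.53,2.11,0]},{"delta_pos":[2.1,4.6,8.5],"dr":[-4.53,2.11,0]},{"delta_pos":[2.1,4.6,8.5],"dr":[-4.53,2.11,0]},{"delta_pos":[2.1,4.6,8.5],"dr":[-4.53,2.11,0]},{"delta_pos":[2.4,5.1,8.5],"dr":[-4.53,2.11,0]},{"delta_pos":[2.4,5.1,8.5],"dr":[-4.53,2.11,0]},{"delta_pos":[2.4,5.1,8.5],"dr":[-4.53,2.11,0]},{"delta_pos":[2.5,5.4,8.5],"dr":[-4.53,2.11,0]},{"delta_pos":[2.5,5.4,8.5],"dr":[-4.53,2.11,0]},{"delta_pos":[2.5,5.4,8.5],"dr":[-4.53,2.11,0]},{"delta_pos":[2.4,5.2,6.7],"dr":[-4.53,2.11,0]},{"delta_pos":[2.4,5.2,6.7],"dr":[-4.53,2.11,0]},{"delta_pos":[2.4,5.2,6.7],"dr":[-4.53,2.11,0]}]'

```text
time_s: 79.9
position: [0.5703, 0.1457, 0.3566]
tool_rot: [[0.41, 0.906, 0.107], [0.876, -0.423, 0.232], [0.255, -0.002, -0.967]]
ft_force: [-0.4, -0.6, -1.7]
grip_width: 0.0126
```

Call:
arm_command --steps '[{"delta_pos":[2.2,4.7,5],"dr":[-4.53,2.11,0]},{"delta_pos":[2.2,4.7,5],"dr":[-4.53,2.11,0]},{"delta_pos":[2.2,4.7,5],"dr":[-4.53,2.11,0]},{"delta_pos":[0,0,0],"dr":[0,0,0]},{"delta_pos":[0,0,0],"dr":[0,0,0]},{"delta_pos":[0,0,0],"dr":[0,0,0]},{"delta_pos":[0,0,0],"dr":[0,0,0]}]'

```text
time_s: 80.6
position: [0.5772, 0.1588, 0.3714]
tool_rot: [[0.424, 0.906, -0.0], [0.906, -0.424, 0.001], [0.001, -0.001, -1.0]]
ft_force: [-0.0, 0.1, -2.2]
grip_width: 0.0129
```

Call:
arm_command --steps '[{"delta_pos":[0,0,0],"dr":[0,0,0]}]'

```text
time_s: 80.7
position: [0.5773, 0.159, 0.3716]
tool_rot: [[0.424, 0.906, 0.0], [0.906, -0.424, 0.001], [0.001, -0.0, -1.0]]
ft_force: [0.3, 0.1, -1.7]
grip_width: 0.0121
```

Call:
arm_command --steps '[{"delta_pos":[0,0,0],"dr":[0,0,0]}]'

```text
time_s: 80.8
position: [0.5773, 0.1592, 0.3716]
tool_rot: [[0.424, 0.906, 0.0], [0.906, -0.424, 0.001], [0.001, 0.0, -1.0]]
ft_force: [-0.4, 1.3, -1.5]
grip_width: 0.0125
```

Call:
arm_command --steps '[{"delta_pos":[0,0,0],"dr":[0,0,0]}]'

```text
time_s: 80.9
position: [0.5774, 0.1594, 0.3716]
tool_rot: [[0.423, 0.906, 0.0], [0.906, -0.423, 0.0], [0.001, 0.0, -1.0]]
ft_force: [0.5, 0.1, -0.9]
grip_width: 0.0128
```

Call:
arm_command --steps '[{"delta_pos":[0,0,0],"dr":[0,0,0]}]'

```text
time_s: 81.0
position: [0.5774, 0.1595, 0.3715]
tool_rot: [[0.423, 0.906, 0.0], [0.906, -0.423, 0.0], [0.0, -0.0, -1.0]]
ft_force: [0.7, 0.6, -2.2]
grip_width: 0.0126
```

Run:
```python
from plan import *
o=show(env);print(np.round(o["joint_efforts"],3),np.round(o["wrist_torque"],3),o["tool_rot"][:,0])
```

```text
t 81.0 q [  4.1  24.4  51.1   0.  104.4 -60.8] p [0.5774 0.1595 0.3715] F [ 0.66  0.58 -2.2 ] w 0.0126
[-6.3000e-02 -5.0131e+01 -2.5610e+01  6.0000e-03 -1.0000e-03 -1.0000e-03] [ 0.017 -0.019  0.   ] [4.23293245e-01 9.05992619e-01 4.51253713e-04]
```

Call:
arm_command --steps '[{"delta_pos":[0,0,0],"dr":[0,0,0]},{"delta_pos":[0,0,0],"dr":[0,0,0]},{"delta_pos":[0,0,0],"dr":[0,0,0]},{"delta_pos":[0,0,0],"dr":[0,0,0]}]'

```text
time_s: 81.4
position: [0.5775, 0.1596, 0.3715]
tool_rot: [[0.423, 0.906, 0.0], [0.906, -0.423, 0.0], [0.0, -0.0, -1.0]]
ft_force: [-0.8, 0.2, -2.0]
grip_width: 0.0129
```

Call:
arm_command --steps '[{"delta_pos":[0,0,0],"dr":[0,0,0]}]'

```text
time_s: 81.5
position: [0.5774, 0.1596, 0.3715]
tool_rot: [[0.423, 0.906, 0.0], [0.906, -0.423, 0.0], [0.0, -0.0, -1.0]]
ft_force: [-0.0, 0.4, -1.6]
grip_width: 0.0125
```

Call:
arm_command --steps '[{"delta_pos":[0,0,0],"dr":[0,0,0]}]'

```text
time_s: 81.6
position: [0.5774, 0.1596, 0.3715]
tool_rot: [[0.423, 0.906, 0.0], [0.906, -0.423, 0.0], [0.0, -0.0, -1.0]]
ft_force: [-0.6, -0.5, -1.6]
grip_width: 0.0126
```

Call:
arm_command --steps '[{"delta_pos":[0,0,0],"dr":[0,0,0]}]'

```text
time_s: 81.7
position: [0.5774, 0.1595, 0.3715]
tool_rot: [[0.423, 0.906, 0.0], [0.906, -0.423, 0.0], [0.0, -0.0, -1.0]]
ft_force: [-0.1, -0.8, -2.2]
grip_width: 0.0124
```

Call:
arm_command --steps '[{"delta_pos":[0,0,0],"dr":[0,0,0]}]'

```text
time_s: 81.8
position: [0.5774, 0.1595, 0.3715]
tool_rot: [[0.423, 0.906, 0.0], [0.906, -0.423, 0.0], [0.0, -0.0, -1.0]]
ft_force: [0.8, -0.4, -2.3]
grip_width: 0.0125
```

Call:
arm_command --steps '[{"delta_pos":[0,0,0],"dr":[0,0,0]}]'

```text
time_s: 81.9
position: [0.5775, 0.1595, 0.3715]
tool_rot: [[0.423, 0.906, 0.0], [0.906, -0.423, 0.0], [0.0, -0.0, -1.0]]
ft_force: [-0.2, -0.2, -0.7]
grip_width: 0.0127
```

Run:
```python
from plan import *
o=show(env);print(np.round(o["joint_efforts"],3),np.round(o["q"],2))
S=env.get_image("scene");s=env.get_calibration("scene");cv2.imwrite("pics/s6.png",S);p0=cv2.imread("pics/pour1s.png");b=cv2.imread("pics/scene1.png")
u,v=proj(s,[.56,.123,.03]).astype(int);print(u,v)
for nm,im in(("before any",p0),("now",S)):
    h=cv2.cvtColor(im[v-28:v+25,u-25:u+25],cv2.COLOR_BGR2HSV);m=cv2.inRange(h,(0,60,60),(180,255,255))
    n,l,st,ce=cv2.connectedComponentsWithStats(m)
    print(nm,[(st[i,4],ce[i].round(0).tolist(),h[l==i].mean(0).round(0).tolist()) for i in range(1,n) if st[i,4]>12])
d=cv2.absdiff(S,p0)[v-28:v+25,u-25:u+25].max(2)
for r in d[::3,::2]: print("".join(" .:*#"[min(4,int(x)//18)] for x in r))
```

```text
t 81.9 q [  4.1  24.4  51.1   0.  104.4 -60.8] p [0.5775 0.1595 0.3715] F [-0.22 -0.19 -0.68] w 0.0127
[ 1.0000e-03 -5.0091e+01 -2.5616e+01  5.0000e-03 -0.0000e+00 -0.0000e+00] [ 4.1300e+00  2.4410e+01  5.1130e+01  2.0000e-02  1.0445e+02 -6.0830e+01]
364 260
before any [(np.int32(68), [39.0, 3.0], [12.0, 183.0, 115.0])]
now [(np.int32(62), [36.0, 38.0], [14.0, 72.0, 128.0])]
 :  :**   ::::.**:**::..:
  . *:**  .... #####*::::
: :. .***  .. ......::::.
    :       ........ ::::
     .     ::***:.. ..   
 .       .:. ....:.    ..
            ..:::::.  .. 
                         
      *                  
      *#.                
       :*.          .    
                 :::     
          :**: .::.::    
         :*****::::.:    
         *****: :::.:    
          ****.
```

Call:
arm_command --steps '[{"delta_pos":[-2.2,-4.7,-6],"dr":[4.53,-2.11,0]},{"delta_pos":[-2.2,-4.7,-6],"dr":[4.53,-2.11,0]},{"delta_pos":[-2.2,-4.7,-6],"dr":[4.53,-2.11,0]},{"delta_pos":[-2.4,-5.2,-7.7],"dr":[4.53,-2.11,0]},{"delta_pos":[-2.4,-5.2,-7.7],"dr":[4.53,-2.11,0]},{"delta_pos":[-2.4,-5.2,-7.7],"dr":[4.53,-2.11,0]},{"delta_pos":[-2.5,-5.4,-9],"dr":[4.53,-2.11,0]},{"delta_pos":[-2.5,-5.4,-9],"dr":[4.53,-2.11,0]},{"delta_pos":[-2.5,-5.4,-9],"dr":[4.53,-2.11,0]},{"delta_pos":[-2.4,-5.1,-9],"dr":[4.53,-2.11,0]},{"delta_pos":[-2.4,-5.1,-9],"dr":[4.53,-2.11,0]},{"delta_pos":[-2.4,-5.1,-9],"dr":[4.53,-2.11,0]},{"delta_pos":[-2.1,-4.6,-8.5],"dr":[4.53,-2.11,0]},{"delta_pos":[-2.1,-4.6,-8.5],"dr":[4.53,-2.11,0]},{"delta_pos":[-2.1,-4.6,-8.5],"dr":[4.53,-2.11,0]},{"delta_pos":[0,0,0],"dr":[0,0,0]}]'

```text
time_s: 83.55
position: [0.5425, 0.0836, 0.2489]
tool_rot: [[0.115, 0.906, 0.408], [0.232, -0.424, 0.875], [0.966, -0.006, -0.259]]
ft_force: [-0.4, -0.0, -1.6]
grip_width: 0.0129
```

Call:
arm_command --steps '[{"delta_pos":[-1.3,-2.3,-4],"dr":[3.4,-1.58,0]},{"delta_pos":[-1.3,-2.3,-4],"dr":[3.4,-1.58,0]},{"delta_pos":[-1.3,-2.3,-4],"dr":[3.4,-1.58,0]},{"delta_pos":[-1.3,-2.2,-4],"dr":[3.4,-1.58,0]},{"delta_pos":[-0.9,-1.9,-3.4],"dr":[3.4,-1.58,0]},{"delta_pos":[-0.9,-1.9,-3.4],"dr":[3.4,-1.58,0]},{"delta_pos":[-0.9,-1.9,-3.4],"dr":[3.4,-1.58,0]},{"delta_pos":[-0.9,-2,-3.4],"dr":[3.4,-1.58,0]},{"delta_pos":[-0.8,-1.7,-2],"dr":[4.53,-2.11,0]},{"delta_pos":[0,0,0],"dr":[0,0,0]},{"delta_pos":[0,0,0],"dr":[-6,2.8,0]},{"delta_pos":[0,0,0],"dr":[6,-2.8,0]},{"delta_pos":[0,0,0],"dr":[-6,2.8,0]},{"delta_pos":[0,0,0],"dr":[6,-2.8,0]},{"delta_pos":[0,0,0],"dr":[0,0,0]},{"delta_pos":[0,0,0],"dr":[0,0,0]},{"delta_pos":[0,0,0],"dr":[0,0,0]},{"delta_pos":[0,0,0],"dr":[0,0,0]},{"delta_pos":[0,0,0],"dr":[0,0,0]}]'

```text
time_s: 85.45
position: [0.533, 0.066, 0.2196]
tool_rot: [[-0.143, 0.907, 0.397], [-0.309, -0.422, 0.852], [0.94, -0.001, 0.341]]
ft_force: [0.5, 0.3, -1.6]
grip_width: 0.0128
```

Call:
arm_command --steps '[{"delta_pos":[0.8,1.7,4],"dr":[-4.53,2.11,0]},{"delta_pos":[1.2,2.6,6],"dr":[-4.53,2.11,0]},{"delta_pos":[1.2,2.6,6],"dr":[-4.53,2.11,0]},{"delta_pos":[1.2,2.5,6],"dr":[-4.53,2.11,0]},{"delta_pos":[1.7,3.2,6],"dr":[-4.53,2.11,0]},{"delta_pos":[1.7,3.2,6],"dr":[-4.53,2.11,0]},{"delta_pos":[1.8,3.2,6],"dr":[-4.53,2.11,0]},{"delta_pos":[2.1,4.6,8.5],"dr":[-4.53,2.11,0]},{"delta_pos":[2.1,4.6,8.5],"dr":[-4.53,2.11,0]},{"delta_pos":[2.1,4.6,8.5],"dr":[-4.53,2.11,0]},{"delta_pos":[2.4,5.1,8.5],"dr":[-4.53,2.11,0]},{"delta_pos":[2.4,5.1,8.5],"dr":[-4.53,2.11,0]},{"delta_pos":[2.4,5.1,8.5],"dr":[-4.53,2.11,0]},{"delta_pos":[2.5,5.4,8.5],"dr":[-4.53,2.11,0]},{"delta_pos":[2.5,5.4,8.5],"dr":[-4.53,2.11,0]},{"delta_pos":[2.5,5.4,8.5],"dr":[-4.53,2.11,0]},{"delta_pos":[2.4,5.2,6.7],"dr":[-4.53,2.11,0]},{"delta_pos":[2.4,5.2,6.7],"dr":[-4.53,2.11,0]},{"delta_pos":[2.4,5.2,6.7],"dr":[-4.53,2.11,0]}]'

```text
time_s: 87.35
position: [0.5704, 0.146, 0.3563]
tool_rot: [[0.411, 0.905, 0.108], [0.875, -0.425, 0.231], [0.255, -0.001, -0.967]]
ft_force: [1.3, -0.2, -1.5]
grip_width: 0.0127
```

Call:
arm_command --steps '[{"delta_pos":[2.2,4.7,5],"dr":[-4.53,2.11,0]},{"delta_pos":[2.2,4.7,5],"dr":[-4.53,2.11,0]},{"delta_pos":[2.2,4.7,5],"dr":[-4.53,2.11,0]},{"delta_pos":[0,0,0],"dr":[0,0,0]},{"delta_pos":[0,0,0],"dr":[0,0,0]},{"delta_pos":[0,0,0],"dr":[0,0,0]},{"delta_pos":[0,0,0],"dr":[0,0,0]},{"delta_pos":[0,0,0],"dr":[0,0,0]},{"delta_pos":[0,0,0],"dr":[0,0,0]},{"delta_pos":[0,0,0],"dr":[0,0,0]}]'

```text
time_s: 88.35
position: [0.5774, 0.1598, 0.371]
tool_rot: [[0.424, 0.906, 0.0], [0.906, -0.424, 0.001], [0.001, -0.0, -1.0]]
ft_force: [1.1, 0.5, -0.1]
grip_width: 0.0127
```

Call:
arm_command --steps '[{"delta_pos":[0,0,0],"dr":[0,0,0]}]'

```text
time_s: 88.45
position: [0.5774, 0.16, 0.371]
tool_rot: [[0.424, 0.906, 0.0], [0.906, -0.424, 0.001], [0.001, 0.0, -1.0]]
ft_force: [-0.1, -0.6, -1.3]
grip_width: 0.0126
```

Call:
arm_command --steps '[{"delta_pos":[0,0,0],"dr":[0,0,0]}]'

```text
time_s: 88.55
position: [0.5774, 0.16, 0.3709]
tool_rot: [[0.424, 0.906, 0.0], [0.906, -0.424, 0.001], [0.001, -0.0, -1.0]]
ft_force: [-0.5, -0.2, -1.6]
grip_width: 0.0124
```

Call:
arm_command --steps '[{"delta_pos":[0,0,0],"dr":[0,0,0]}]'

```text
time_s: 88.65
position: [0.5774, 0.1601, 0.3709]
tool_rot: [[0.424, 0.906, 0.0], [0.906, -0.424, 0.001], [0.001, -0.0, -1.0]]
ft_force: [-0.2, 0.9, -1.7]
grip_width: 0.0123
```

Call:
arm_command --steps '[{"delta_pos":[0,0,0],"dr":[0,0,0]}]'

```text
time_s: 88.75
position: [0.5774, 0.1601, 0.3709]
tool_rot: [[0.424, 0.906, 0.0], [0.906, -0.424, 0.0], [0.001, -0.0, -1.0]]
ft_force: [0.5, 0.3, -1.6]
grip_width: 0.0125
```

Run:
```python
from plan import *
o=show(env);print(np.round(o["joint_efforts"],3),np.round(o["q"],2))
s=env.get_calibration("scene");S=cv2.imread("pics/s6.png");u,v=proj(s,[.56,.123,.03]).astype(int)
C=S[v-10:v+22,u-22:u+22];h=cv2.cvtColor(C,cv2.COLOR_BGR2HSV)
for k in(0,1):
    print("HS"[k]); [print(" ".join(f"{x:3d}" for x in r)) for r in h[::2,::2,k]]
```

```text
t 88.75 q [  4.2  24.4  51.2   0.  104.4 -60.8] p [0.5774 0.1601 0.3709] F [ 0.47  0.33 -1.6 ] w 0.0125
[-8.0000e-03 -5.0112e+01 -2.5615e+01  6.0000e-03 -1.0000e-03 -0.0000e+00] [ 4.1700e+00  2.4430e+01  5.1200e+01  3.0000e-02  1.0436e+02 -6.0760e+01]
H
 21  27  19   8   8   0  15  36  15  15  19  34  26  25  30  30  30  30   4 173  30   6
 16  17  35  19  30  38   8  23  23 174  15  23  19  24  21  30  20  23  15  24  10  15
 13  23  38  36  15  15 174  23   9  10  15 170  25 165  42  15 165   8   4  30  10  30
 19  18  30  53  15  18  25  20   0   6  18  13   0  17  24  24  20   0  10  12   0 168
 22  14  18  24  13  14  30  20  17   0  15  30  20  26  30  18   0  23  24   0   8  30
 15  19  25  98  20   9  14  48  60  20   5  10  12  15   0  10  15  18 174  21   6  24
 19  15  30  70  90  25  14  18  53  53  68  53  23  24  83  30  40 105  95  60  50  20
 16  15  90 110  98  60  90  75  72  96  72  45  45  42  53  20  15  20 105  83  38  22
 18  33  75  90 150  90 113  45  84  80  90   0  30  83  34  14  14  14  14  40  38  26
 25  30  72 115  90  60  90  78  30  60  24  39   0  6
[... 1271 characters left out ...]
  29   4   4   2   8   8   4   9   5   7   0   3   7  13  57  69  72  60   6  11  19
 32  31  10  12   2   2   2  10   7   7  17  21   2   2  50  80  79  77  86  51  10  24
 40  19   2   6   6   2  10   8  15  26  14  26  31   8  56  73  77  75  78  59  15  31
 44  28  13   2   6   8  10   5  24  19  30  17  26  15  34  55  77  70  67  58  16  32
 35  27  22   4   8   6  11  20  22  21  28  21  17  15  13  36  61  59  51  12  16  33
 31  34  27  20  10   4   2   6  24  30  32  25  22   5   6   2  23  16   6   3  29  35
 29  31  30  19   0   8   6   2   4  20  29  17  14   4   4   6   2   8   9  21  32  22
 43  35  32  34  23   7  12   8  10   4   2   2  10   8   6   2   8   2  18  33  30  36
```

Call:
arm_command --steps '[{"delta_pos":[-11,12,0],"dr":[0,0,-6]},{"delta_pos":[-11,12,0],"dr":[0,0,-6]},{"delta_pos":[-11,12,0],"dr":[0,0,-6]},{"delta_pos":[-11,12,0],"dr":[0,0,-6]},{"delta_pos":[-11,12,0],"dr":[0,0,-6]},{"delta_pos":[-11,12,0],"dr":[0,0,-6]},{"delta_pos":[-11,12,0],"dr":[0,0,-6]},{"delta_pos":[-11,12,0],"dr":[0,0,-6]},{"delta_pos":[-11,12,0],"dr":[0,0,-6]},{"delta_pos":[-14,16,0],"dr":[0,0,-6]},{"delta_pos":[0,0,0],"dr":[0,0,-6]},{"delta_pos":[0,0,-25],"dr":[0,0,0]},{"delta_pos":[0,0,-35],"dr":[0,0,0]},{"delta_pos":[0,0,-35],"dr":[0,0,0]},{"delta_pos":[0,0,-25],"dr":[0,0,0]},{"delta_pos":[0,0,-20],"dr":[0,0,0]},{"delta_pos":[0,0,0],"dr":[0,0,0]},{"delta_pos":[0,0,0],"dr":[0,0,0]},{"delta_pos":[0,0,0],"dr":[0,0,0]}]'

```text
time_s: 90.65
position: [0.465, 0.2842, 0.2324]
tool_rot: [[1.0, -0.019, 0.003], [-0.019, -1.0, 0.001], [0.003, -0.001, -1.0]]
ft_force: [-0.4, -0.9, -1.2]
grip_width: 0.0126
```

Run:
```python
from plan import *
o=show(env);print(o["tool_rot"][:,0].round(3))
c=env.get_calibration("top");T=env.get_image("top");cv2.imwrite("pics/t7.png",T);print(collar(c,T))
# handles in tub
m=cv2.inRange(cv2.cvtColor(T,cv2.COLOR_BGR2HSV),(12,70,60),(30,255,255));k=np.zeros_like(m);k[190:280,135:232]=m[190:280,135:232]
for q in cv2.findContours(k,cv2.RETR_EXTERNAL,cv2.CHAIN_APPROX_NONE)[0]:
    if cv2.contourArea(q)>25: (u,v),wh,a=cv2.minAreaRect(q);print((round(u,1),round(v,1)),np.round(wh,1),plane(c,u,v,.130)[:2].round(4))
```

```text
t 90.65 q [19.  22.2 77.4 -0.  80.3 20.1] p [0.465  0.2842 0.2324] F [-0.43 -0.89 -1.17] w 0.0126
[ 1.    -0.019  0.003]
[(np.float32(247.125), np.float32(206.875), np.float32(24.325), array([0.5606, 0.1246]))]
(186.5, 244.5) [5. 7.] [0.4708 0.2898]
(188.5, 214.5) [ 5. 23.] [0.5502 0.2864]
```

Positions check out (tin B at .550,.286). Lower and place.

Call:
arm_command --steps '[{"delta_pos":[0,0,-20],"dr":[0,0,0]},{"delta_pos":[0,0,-25],"dr":[0,0,0]},{"delta_pos":[0,0,-25],"dr":[0,0,0]},{"delta_pos":[0,0,-18],"dr":[0,0,0]},{"delta_pos":[0,0,-10],"dr":[0,0,0]},{"delta_pos":[0,0,0],"dr":[0,0,0]},{"delta_pos":[0,0,0],"dr":[0,0,0]}]'

```text
time_s: 91.4
position: [0.465, 0.2843, 0.134]
tool_rot: [[1.0, -0.018, 0.002], [-0.018, -1.0, 0.001], [0.002, -0.001, -1.0]]
ft_force: [0.4, -0.8, -1.9]
grip_width: 0.0122
```

Call:
arm_command --steps '[{"delta_pos":[0,0,-4],"dr":[0,0,0]},{"delta_pos":[0,0,-4],"dr":[0,0,0]},{"delta_pos":[0,0,-2],"dr":[0,0,0]},{"delta_pos":[0,0,0],"dr":[0,0,0]},{"delta_pos":[0,0,0],"dr":[0,0,0]}]'

```text
time_s: 91.9
position: [0.4647, 0.2841, 0.1232]
tool_rot: [[1.0, -0.019, 0.001], [-0.019, -1.0, 0.0], [0.001, -0.0, -1.0]]
ft_force: [1.1, -0.6, 1.6]
grip_width: 0.0126
```

Call:
arm_command --steps '[{"delta_pos":[0,0,-0.5],"dr":[0,0,0]},{"delta_pos":[0,0,0],"dr":[0,0,0]},{"delta_pos":[0,0,0],"dr":[0,0,0]},{"delta_pos":[0,0,0],"dr":[0,0,0]},{"delta_pos":[0,0,15],"dr":[0,0,0]},{"delta_pos":[0,0,25],"dr":[0,0,0]},{"delta_pos":[0,0,40],"dr":[0,0,0]},{"delta_pos":[0,0,40],"dr":[0,0,0]},{"delta_pos":[0,-10,35],"dr":[0,0,0]},{"delta_pos":[-5,-40,0],"dr":[0,0,0]},{"delta_pos":[-5,-40,0],"dr":[0,0,0]},{"delta_pos":[-5,-40,0],"dr":[0,0,0]},{"delta_pos":[-5,-40,0],"dr":[0,0,0]},{"delta_pos":[0,-40,0],"dr":[0,0,0]},{"delta_pos":[0,-40,0],"dr":[0,0,0]},{"delta_pos":[0,-40,0],"dr":[0,0,0]},{"delta_pos":[0,-40,0],"dr":[0,0,0]},{"delta_pos":[0,-20,0],"dr":[0,0,0]},{"delta_pos":[0,0,0],"dr":[0,0,0]}]' --grip 0.4

```text
time_s: 93.8
position: [0.4444, -0.068, 0.2773]
tool_rot: [[1.0, -0.022, 0.0], [-0.022, -1.0, -0.0], [0.0, 0.0, -1.0]]
ft_force: [0.3, 1.4, 0.3]
grip_width: 0.0343
```

Run:
```python
from plan import *
o=show(env);c=env.get_calibration("top");s=env.get_calibration("scene");T=env.get_image("top");S=env.get_image("scene")
cv2.imwrite("pics/t8.png",T);cv2.imwrite("pics/s8.png",S);print(collar(c,T))
m=cv2.inRange(cv2.cvtColor(T,cv2.COLOR_BGR2HSV),(12,70,60),(30,255,255));k=np.zeros_like(m);k[190:280,135:232]=m[190:280,135:232]
for q in cv2.findContours(k,cv2.RETR_EXTERNAL,cv2.CHAIN_APPROX_NONE)[0]:
    if cv2.contourArea(q)>25: (u,v),wh,a=cv2.minAreaRect(q);print("handle",(round(u,1),round(v,1)),np.round(wh,1),plane(c,u,v,.130)[:2].round(4))
# top: through the spout
u,v=proj(c,[.5605,.1235,.06]).astype(int);h=cv2.cvtColor(T[v-11:v+12,u-12:u+12],cv2.COLOR_BGR2HSV);print("top",u,v)
for k in(0,1,2):
    print("HSV"[k]); [print(" ".join(f"{x:3d}" for x in r)) for r in h[::2,::2,k]]
u,v=proj(s,[.56,.123,.03]).astype(int);h=cv2.cvtColor(S[v-30:v+22,u-24:u+24],cv2.COLOR_BGR2HSV);m=cv2.inRange(h,(0,48,40),(180,255,255))
n,l,st,ce=cv2.connectedComponentsWithStats(m);print("scene",[(st[i,4],(ce[i]-[24,30]).round(0).tolist(),h[l==i].mean(0).round(0).tolist()) for i in range(1,n) if st[i,4]>8])
# new blobs on table vs start
d=cv2.absdiff(cv2.GaussianBlur(T,(3,3),0),cv2.GaussianBlur(cv2.imread("pics/top0.png"),(3,3),0)).max(2)
sat=cv2.cvtColor(T,cv2.COLOR_BGR2HSV)[...,1];m=((d>40)).astype(np.uint8);n,l,st,ce=cv2.connectedComponentsWithStats(m)
print("changed",[(st[i].tolist(),T[l==i].mean(0).round(0).tolist()) for i in range(1,n) if 25<st[i,4]<160 and st[i,1]<330])
```

```text
t 93.8 q [-23.8  10.6  86.5  -0.   82.9 -22.6] p [ 0.4444 -0.068   0.2773] F [0.33 1.36 0.28] w 0.0343
[(np.float32(247.625), np.float32(207.125), np.float32(24.975), array([0.56  , 0.1233]))]
handle (160.5, 248.0) [ 6. 23.] [0.463  0.3577]
handle (189.0, 247.5) [ 7. 24.] [0.4628 0.283 ]
handle (189.0, 215.0) [ 6. 24.] [0.5488 0.285 ]
handle (160.0, 215.0) [ 6. 22.] [0.5503 0.3619]
top 253 212
H
 13  15  11   0   4   0  18  15  19  13   9  13
 10   0   4  24  16  12  15 173   0  10  18  16
  7  36  15  16  16  19  15  15  15  12  15  16
171  10  13  23  23  18  19  10  20  15  12  13
 20  18  15  19  23  21  23  30  10  12  17  16
 21  10  20  15  17  18  15  15  23   7   8  12
 21  10  14  11  15  10  15  40  30   8  16   9
 11  13  14  12  13  15  57  63  62  20  12  14
 11  12  13  15  12  30  65  64  43  17  12  17
 13  18  11  13  13  38  54  43  15  17  10  14
 19  15   8  10  17   3  23  15  15  11  10  11
 16  13  12  12   8  13  15  16  11  12  17  20
S
 31  26  33  29  27   9  15  25  23  23  25  36
 25  28  30  18  28  13   9   9  10  23  26  29
 35  22  41  41  40  44  14
[... 828 characters left out ...]
89  94  91
 90  90 119 111 104 109 107 108  93  93  91  93
 90  91  99  99  95 100 102  97  91  89  90  90
 87  89  86  89  85  90  87  89  89  91  92  94
 87  88  88  88  88  87  86  90  88  89  91  97
scene [(np.int32(24), [-12.0, -2.0], [22.0, 61.0, 88.0]), (np.int32(88), [11.0, 10.0], [14.0, 68.0, 114.0])]
changed [([243, 199, 13, 8, 37], [61.0, 64.0, 68.0]), ([253, 199, 18, 22, 127], [83.0, 89.0, 92.0]), ([306, 207, 16, 13, 108], [64.0, 80.0, 92.0]), ([301, 220, 10, 11, 73], [111.0, 131.0, 142.0]), ([290, 224, 9, 21, 97], [56.0, 72.0, 74.0]), ([311, 224, 11, 11, 74], [111.0, 131.0, 141.0]), ([357, 234, 12, 23, 137], [105.0, 125.0, 136.0]), ([303, 299, 12, 6, 41], [114.0, 134.0, 145.0])]
```

Call:
arm_command --steps '[{"delta_pos":[5,15,0],"dr":[0,0,1.3]},{"delta_pos":[8,30,0],"dr":[0,0,0]},{"delta_pos":[10,35,0],"dr":[0,0,0]},{"delta_pos":[10,35,0],"dr":[0,0,0]},{"delta_pos":[10,35,0],"dr":[0,0,0]},{"delta_pos":[8,30,0],"dr":[0,0,0]},{"delta_pos":[0,11,0],"dr":[0,0,0]},{"delta_pos":[0,0,0],"dr":[0,0,0]},{"delta_pos":[0,0,0],"dr":[0,0,0]},{"delta_pos":[0,0,-20],"dr":[0,0,0]},{"delta_pos":[0,0,-20],"dr":[0,0,0]},{"delta_pos":[0,0,0],"dr":[0,0,0]},{"delta_pos":[0,0,0],"dr":[0,0,0]}]'

```text
time_s: 95.2
position: [0.4955, 0.1243, 0.2381]
tool_rot: [[1.0, 0.003, 0.001], [0.003, -1.0, -0.0], [0.001, 0.0, -1.0]]
ft_force: [-0.1, 0.3, 0.3]
grip_width: 0.0345
```

Run:
```python
from plan import *
o=show(env);print(o["tool_rot"][:,0].round(3))
```

```text
t 95.2 q [ 0.8 18.6 82.  -0.  79.4  0.6] p [0.4955 0.1243 0.2381] F [-0.12  0.26  0.33] w 0.0345
[1.    0.003 0.001]
```

Call:
arm_command --steps '[{"delta_pos":[0,-1,-15],"dr":[0,0,0]},{"delta_pos":[0,0,-20],"dr":[0,0,0]},{"delta_pos":[0,0,-15],"dr":[0,0,0]},{"delta_pos":[0,0,-10],"dr":[0,0,0]},{"delta_pos":[0,0,-6],"dr":[0,0,0]},{"delta_pos":[0,0,0],"dr":[0,0,0]},{"delta_pos":[0,0,0],"dr":[0,0,0]}]'

```text
time_s: 95.9
position: [0.4958, 0.124, 0.1722]
tool_rot: [[1.0, 0.004, 0.002], [0.004, -1.0, 0.0], [0.002, -0.0, -1.0]]
ft_force: [0.4, 0.2, 1.1]
grip_width: 0.0342
```

Call:
arm_command --steps '[{"delta_pos":[0,0,0],"dr":[0,0,0]},{"delta_pos":[0,0,0],"dr":[0,0,0]},{"delta_pos":[0,0,0],"dr":[0,0,0]},{"delta_pos":[0,0,0],"dr":[0,0,0]},{"delta_pos":[0,0,0],"dr":[0,0,0]},{"delta_pos":[0,0,0],"dr":[0,0,0]}]' --grip 0 --squeeze 45

```text
time_s: 96.5
position: [0.4963, 0.124, 0.1722]
tool_rot: [[1.0, 0.004, 0.003], [0.004, -1.0, 0.0], [0.003, -0.0, -1.0]]
ft_force: [3.0, -1.3, 6.1]
grip_width: 0.0012
```

Call:
arm_command --steps '[{"delta_pos":[0,0,5],"dr":[0,0,0]},{"delta_pos":[0,0,8],"dr":[0,0,0]},{"delta_pos":[0,0,12],"dr":[0,0,0]},{"delta_pos":[0,0,15],"dr":[0,0,0]},{"delta_pos":[0,0,20],"dr":[0,0,0]},{"delta_pos":[0,0,20],"dr":[0,0,0]},{"delta_pos":[0,0,10],"dr":[0,0,0]},{"delta_pos":[0,0,0],"dr":[0,0,0]},{"delta_pos":[0,0,0],"dr":[0,0,0]}]'

```text
time_s: 97.4
position: [0.4948, 0.1241, 0.2605]
tool_rot: [[1.0, 0.004, -0.002], [0.004, -1.0, 0.0], [-0.002, -0.0, -1.0]]
ft_force: [0.3, -0.1, -1.5]
grip_width: 0.001
```

Run:
```python
from plan import *
o=show(env);print(o["wrist_torque"])
s=env.get_calibration("scene");S=env.get_image("scene");cv2.imwrite("pics/s9.png",S)
```

```text
t 97.4 q [ 0.8 17.5 79.7  0.  82.9  0.5] p [0.4948 0.1241 0.2605] F [ 0.27 -0.15 -1.5 ] w 0.001
[-0.01175009  0.0678247  -0.03704887]
```

Call:
arm_command --steps '[{"delta_pos":[0,-12,0],"dr":[0,0,0]},{"delta_pos":[0.5,-25,0],"dr":[0,0,0]},{"delta_pos":[0.5,-30,0],"dr":[0,0,0]},{"delta_pos":[0.5,-30,0],"dr":[0,0,0]},{"delta_pos":[0.5,-30,0],"dr":[0,0,0]},{"delta_pos":[0.5,-28,0],"dr":[0,0,0]},{"delta_pos":[0.3,-19.7,0],"dr":[0,0,0]},{"delta_pos":[0,0,0],"dr":[0,0,0]},{"delta_pos":[0,0,-25],"dr":[0,0,0]},{"delta_pos":[0,0,-35],"dr":[0,0,0]},{"delta_pos":[0,0,-35],"dr":[0,0,0]},{"delta_pos":[0,0,-30],"dr":[0,0,0]},{"delta_pos":[0,0,-18],"dr":[0,0,0]},{"delta_pos":[0,0,-8],"dr":[0,0,0]},{"delta_pos":[0,0,0],"dr":[0,0,0]},{"delta_pos":[0,0,0],"dr":[0,0,0]}]'

```text
time_s: 99.05
position: [0.4986, -0.0507, 0.1112]
tool_rot: [[1.0, 0.004, 0.002], [0.004, -1.0, -0.0], [0.002, 0.0, -1.0]]
ft_force: [-0.0, -0.5, -1.1]
grip_width: 0.001
```

Call:
arm_command --steps '[{"delta_pos":[0,0,-2],"dr":[0,0,0]},{"delta_pos":[0,0,-2],"dr":[0,0,0]},{"delta_pos":[0,0,0],"dr":[0,0,0]},{"delta_pos":[0,0,0],"dr":[0,0,0]}]'

```text
time_s: 99.45
position: [0.4983, -0.0507, 0.1066]
tool_rot: [[1.0, 0.004, 0.001], [0.004, -1.0, -0.0], [0.001, 0.0, -1.0]]
ft_force: [0.3, 0.3, -1.0]
grip_width: 0.001
```

Call:
arm_command --steps '[{"delta_pos":[0,0,-2],"dr":[0,0,0]},{"delta_pos":[0,0,-1],"dr":[0,0,0]},{"delta_pos":[0,0,0],"dr":[0,0,0]},{"delta_pos":[0,0,0],"dr":[0,0,0]}]'

```text
time_s: 99.85
position: [0.4982, -0.0506, 0.104]
tool_rot: [[1.0, 0.004, 0.001], [0.004, -1.0, -0.0], [0.001, 0.0, -1.0]]
ft_force: [-3.1, 0.5, 7.6]
grip_width: 0.0011
```

Call:
arm_command --steps '[{"delta_pos":[0,0,-1.5],"dr":[0,0,0]},{"delta_pos":[0,0,0],"dr":[0,0,0]},{"delta_pos":[0,0,0],"dr":[0,0,0]}]'

```text
time_s: 100.15
position: [0.498, -0.0507, 0.1038]
tool_rot: [[1.0, 0.004, 0.001], [0.004, -1.0, -0.001], [0.001, 0.001, -1.0]]
ft_force: [-9.7, 0.5, 21.9]
grip_width: 0.0012
```

On the mat. Back off slightly, release, rise and check.

Call:
arm_command --steps '[{"delta_pos":[0,0,1.5],"dr":[0,0,0]},{"delta_pos":[0,0,0],"dr":[0,0,0]}]'

```text
time_s: 100.35
position: [0.4982, -0.0506, 0.1039]
tool_rot: [[1.0, 0.004, 0.001], [0.004, -1.0, -0.0], [0.001, 0.0, -1.0]]
ft_force: [-3.3, 0.8, 8.8]
grip_width: 0.0013
```

Call:
arm_command --steps '[{"delta_pos":[0,0,0],"dr":[0,0,0]},{"delta_pos":[0,0,0],"dr":[0,0,0]},{"delta_pos":[0,0,0],"dr":[0,0,0]},{"delta_pos":[0,0,0],"dr":[0,0,0]},{"delta_pos":[0,0,15],"dr":[0,0,0]},{"delta_pos":[0,0,30],"dr":[0,0,0]},{"delta_pos":[0,0,40],"dr":[0,0,0]},{"delta_pos":[0,0,40],"dr":[0,0,0]},{"delta_pos":[-10,-20,40],"dr":[0,0,0]},{"delta_pos":[-10,-40,0],"dr":[0,0,0]},{"delta_pos":[-10,-40,0],"dr":[0,0,0]},{"delta_pos":[-10,-40,0],"dr":[0,0,0]},{"delta_pos":[-10,-40,0],"dr":[0,0,0]},{"delta_pos":[-10,-40,0],"dr":[0,0,0]},{"delta_pos":[0,0,0],"dr":[0,0,0]},{"delta_pos":[0,0,0],"dr":[0,0,0]}]' --grip 0.4

```text
time_s: 101.95
position: [0.438, -0.2712, 0.2681]
tool_rot: [[1.0, 0.002, 0.0], [0.002, -1.0, 0.001], [0.0, -0.001, -1.0]]
ft_force: [-0.3, -0.2, 0.1]
grip_width: 0.034
```

Run:
```python
from plan import *
o=show(env);c=env.get_calibration("top");s=env.get_calibration("scene");T=env.get_image("top");S=env.get_image("scene")
cv2.imwrite("pics/t10.png",T);cv2.imwrite("pics/s10.png",S);T0=cv2.imread("pics/top0.png")
print("funnel now",collar(c,T,.107,(270,160,360,250)),"start",collar(c,T0,.107,(270,160,360,250)))
H=cv2.cvtColor(T,cv2.COLOR_BGR2HSV)
m=cv2.inRange(H,(12,70,60),(30,255,255));k=np.zeros_like(m);k[190:280,135:232]=m[190:280,135:232]
for q in cv2.findContours(k,cv2.RETR_EXTERNAL,cv2.CHAIN_APPROX_NONE)[0]:
    if cv2.contourArea(q)>25: (u,v),wh,a=cv2.minAreaRect(q);print("handle",np.round(wh,1),plane(c,u,v,.130)[:2].round(4))
# jar circle and stones in it
g=cv2.GaussianBlur(cv2.resize(cv2.cvtColor(T[180:240,220:285],cv2.COLOR_BGR2GRAY),None,fx=4,fy=4,interpolation=cv2.INTER_CUBIC),(9,9),2)
r=cv2.HoughCircles(g,cv2.HOUGH_GRADIENT,1,20,param1=60,param2=15,minRadius=52,maxRadius=76)
if r is not None: print("jar",[(220+a/4,180+b/4,k/4,plane(c,220+a/4,180+b/4,.06)[:2].round(3)) for a,b,k in r[0][:3]])
u,v=proj(c,[.5605,.1235,.03]).astype(int);h=H[v-17:v+18,u-17:u+18]
for nm,lo,hi in(("red",(0,60,40),(18,255,255)),("amber",(18,60,40),(35,255,255)),("green",(38,35,40),(85,255,255)),("blue",(86,40,40),(130,255,255)),("white",(0,0,128),(180,60,255))):
    n,l,st,ce=cv2.connectedComponentsWithStats(cv2.inRange(h,lo,hi));print(nm,[(st[i,4],ce[i].round(1).tolist()) for i in range(1,n) if st[i,4]>8])
for nm,roi in(("tape",(230,248,275,295)),("glue",(330,125,355,160))):
    x0,y0,x1,y1=roi;t=T0[y0:y1,x0:x1];big=T[y0-12:y1+12,x0-12:x1+12];_,sc,_,loc=cv2.minMaxLoc(cv2.matchTemplate(big,t,cv2.TM_CCOEFF_NORMED));print(nm,round(sc,3),"shift px",loc[0]-12,loc[1]-12)
```

```text
t 101.95 q [-45.   17.7  78.2   0.   84.2 -45.1] p [ 0.438  -0.2712  0.2681] F [-0.33 -0.15  0.11] w 0.034
funnel now [(np.float32(313.875), np.float32(211.125), np.float32(24.2), array([ 0.5557, -0.0469]))] start [(np.float32(313.125), np.float32(207.875), np.float32(23.0), array([ 0.5646, -0.0451]))]
handle [ 6. 23.] [0.463  0.3577]
handle [ 7. 24.] [0.4628 0.283 ]
handle [ 6. 25.] [0.5488 0.2864]
handle [ 6. 22.] [0.5503 0.3619]
jar [(np.float32(254.125), np.float32(211.875), np.float32(18.25), array([0.563, 0.121]))]
red [(np.int32(54), [25.1, 15.3]), (np.int32(59), [7.4, 20.1])]
amber []
green [(np.int32(44), [18.2, 22.0])]
blue []
white [(np.int32(23), [1.8, 1.8]), (np.int32(10), [33.0, 1.0]), (np.int32(11), [26.8, 8.3]), (np.int32(43), [10.6, 11.0]), (np.int32(11), [25.5, 23.4]), (np.int32(222), [15.8, 29.9])]
tape 0.961 shift px 0 0
glue 0.998 shift px 0 0
```

```bash
python3 -c "
from rig import env
print(env.close_job())"
```

```text
the job is handed in; nothing more can be done
None
```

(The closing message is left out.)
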